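# Set up the tape peel-test jig

### The arm

A 7-joint arm with a two-finger parallel gripper is mounted at the origin on a cart in front of the work surface, level with it; the furniture and walls round the work are solid. World frame = base frame: x ahead of the robot, y to its left, z up, the work surface at z = 0. Lengths are in mm, angles in rad, forces in N, time in s.
With the tool pointing down it reaches from about 425 to 925 mm from the base axis. Payload 6.8 kg.
Tool frame: the origin (TCP) lies on the front face of the gripper's body, between the roots of the fingers; the fingertips stand 73 mm ahead of it and the grasp point (between the pads) lies 54 mm ahead of it; z points along the fingers, y is the direction in which the jaws open and shut (so a half turn about z gives the same grasp; the last joint's range is limited). The gripper opens to 85 mm and grips with 20 to 120 N. Pads are 22 mm wide; open, the fingers measure 114 mm over their backs; the gripper's body (76 mm by 85 mm) begins 54 mm behind the grasp point. The pads swing forward as they close: fully open they stand 13 mm farther back than shut.
Start: joints at [1.204, 0.477, 0.022, 1.555, -0.011, 1.109, -0.083], TCP at [172.753, -652.535, 303.908] pointing down, gripper open.
Joint ranges: [-2.96, 2.96], [-0.34, 2.1], [-1.41, 1.46], [0.24, 2.44], [-1.37, 4.51], [0.17, 1.92], [-2.96, 2.96]. Speed limits (rad/s): [2.39, 2.39, 3.14, 3.14, 3.14, 3.14, 3.14].

### API

Orientations are given as a unit quaternion [w, x, y, z].
In Python, from bench import * gives the robot as it stands.
- The arm moves only by the shell command python3 -m jog 'ROWS' [FORCE]. ROWS is a JSON object of lists of equal length, an entry for each row: "dp": the shift along the tool's x, y, z in mm, a list of three; "rot": the turn, a rotation vector about the tool's x, y, z in rad, a list of three; "claw": the finger opening in mm, from 0 to 85.4. A call has exactly 5 rows; each row is the pose to reach, as a shift and turn from the pose measured when the call began, along the tool's axes at that moment; what a row does not reach only later rows make up. A row lasts 1/8 s, in which the tool goes at most 62.5 mm and 10.7 degrees, less where a joint would pass 70% of its speed; a pose out of reach is approached as far as the arm can. A call with a gripper value outside its range is refused whole. The fingers move at their own pace and stop on an object; FORCE is the grip in N (left out, the last holds). Time passes only in rows, so rows that repeat a pose let the fingers close, or fill a call up. It gives the time, the measured TCP pose, the force and the opening at its end, in the units of the state.
- state(): the state, without advancing time (a new reading comes with each control period).
- capture(name): name is "scene" or "side" or "wrist"; returns the picture (420x560x3 uint8, blue, green, red); there is no depth.
- camera_model(name): a dict with "fx", "fy", "cx", "cy" (pixels), "R" (3x3) and "t" (3): a world point X has camera coordinates R X + t. Camera axes: x right, y down, z forward; pixel columns grow to the right and rows downward; lengths in mm; the calibration is good to about 2 mm. A picture is of the moment at which its call begins: read the wrist's pose just before it. camera_model takes no time and is no camera call; for the wrist camera it gives the pose at the moment of the call.
- sign_off(): hands the job in, once; it reports no verdict.
The state is a dict: "t": time; "joints": joint angles; "dq": joint speeds; "tau": joint torques, N m; "tcp_pos": TCP position; "tcp_rot": TCP orientation; "force": force on the tool from outside, world axes, zero at the start; "ft_torque": the same for the moment, N m; "width": finger opening in mm.
Only numpy, scipy, OpenCV 4.12 (cv2) and the standard library are available. Lean on these libraries where they do the work, as an engineer would, in place of code of your own. Each camera call takes 0.05 s, during which the arm holds its last target.

### The job

Get the peel-test jig ready: hang the roll of packing tape on the slanted peg of the jig, pushed down until it rests against the round backplate, and turn the turntable by its bar until its scale reads 60 degrees (the long mark with two dots) at the index line on the front block. Either may be done first; leave the white jars standing upright.

Things in the scene. Friction and masses are not known exactly. Their poses are not given: they have to be found in the camera images.
- jig: Peel-test jig, fixed to the desk: dark steel bed 190 mm (x) by 310 mm (y), top 14 mm above the desk, with the turntable at its -y end and the slanted peg at its +y end. Origin on the desk under the middle of the bed; its front edge (-x) faces the robot within about 20 degrees. In this frame the turntable's axis is at (5, -70) mm and the peg's foot at (60, 105, 105) mm.
- turntable (a joint): Angle of the turntable in rad = its scale reading at the index line (60 degrees = 1.047). It grows when the turntable is turned counter-clockwise seen from above. Limits -0.5 and 2.0; starts between -0.2 and 0.35. Friction about 0.12 N m, no spring: it stays where it is left.
- bar_grip (a point): Grip point on the turntable's vertical axis, 54 mm above the desk, halfway along the upright black bar by which it is turned: 84 mm long, 18 mm thick, from 34 to 70 mm above the desk. The frame turns with the table: x along the bar, y across it, z up; at reading zero it is parallel to the jig's frame. The bar lies in line with the zero mark, which is on its -x side.
- zero_mark (a point): On the rim of the turntable (aluminium disc 132 mm across, top 34 mm above the desk) at its zero mark, turning with it. Black marks every 10 degrees, -30 to 120: the zero mark is the thickest and longest, without dots; the longer marks at 30, 60, 90, 120 bear 1, 2, 3, 4 dots (the long mark at -30 none). Readings grow clockwise round the disc, seen from above.
- index_line (a point): Middle of the fixed black index line on top of a small aluminium block (24 x 34 mm, top 35 mm above the desk) at the front of the turntable, 85 mm from its axis. The line points at the axis. Fixed to the jig, same frame directions.
- peg_foot (a point): Foot of the slanted peg: centre of the face of its round backplate (84 mm across, square to the peg), 105 mm above the desk. z runs out along the peg, 63 degrees above level and leaning to the front (-x) of the jig; y is level, along the jig's y; x is square to the peg and points back and up. Peg: steel rod 10 mm in diameter, round end 60 mm from here. A released roll slides down it.
- tape_center (a point): Centre (half-way up, on the axis) of the loose roll of packing tape: 81 mm outside, hole 53 mm right through, wall 14 mm, 48 mm high, 0.11 kg; flat on the desk right of the jig at the start. z is its axis; either face may go to the backplate. Take it across the wall, one finger in the hole. When hung, this point is 24 mm up the peg from peg_foot and 0 to 21 mm below the peg, square to it.
- tape: The same roll of tape: origin at the centre of its underside, 24 mm below tape_center.
- jar_right_center (a point): Centre of a loose white screw-lid jar, 74 mm across, 87 mm high, upright on the desk right of and behind the roll: a bystander. z is its axis.
- jar_left_center (a point): Centre of another such jar, upright left of the jig: a bystander. z is its axis.
There are look-alikes about, which are no part of the job. Leave any brown look-alike of the tape alone.

How it is judged (in metres and radians):
At the end, for the whole second after the job is handed in: The turntable is still and reads 60 degrees within 4 degrees; the tape roll hangs at rest on the slanted peg: peg through its hole (centre within 27 mm of the peg axis, sideways and in height), centre 15 to 36 mm up the peg from its foot, axis within 0.2 rad of the peg's (value of joint turntable between 0.977 and 1.117 rad and z of tape_center in the frame of peg_foot between 0.015 and 0.036 m and x of tape_center in the frame of peg_foot between -0.027 and 0.027 m and y of tape_center in the frame of peg_foot between -0.027 and 0.027 m and angle between the z axis of tape_center and the z axis of peg_foot, either way round below 0.2 rad and linear speed of tape below 0.02 m/s and velocity of joint turntable between -0.02 and 0.02 rad/s); the robot touches nothing.
It fails at once if a white jar is tipped over (angle between any of jar_right_center, jar_left_center's own z axis and vertical above 0.5 rad).
It also fails if it takes over 51 s, if anything falls off the work surface, if the arm or the gripper's body presses on something with over 40 N, if the wrist force passes 120 N, or if a joint passes its speed limit or range.

## Working session

There is one attempt and no reset: what is moved stays moved. The work goes in short steps, Python scripts to look and compute and a shell command to move; the robot and the scene stay as the last step left them, time stands still between calls to the robot, and variables do not carry over. Pictures are saved under pics/ and viewed, and the job is handed in when it is done.

```bash
mkdir -p pics; ls
python3 - <<'E'
from bench import *
import cv2
s=state();print(s)
for n in ("scene","side","wrist"):
    m=camera_model(n); im=capture(n); cv2.imwrite(f"pics/{n}0.png",im)
    print(n,m)
E
```

```text
pics
{'t': 0.0, 'joints': array([ 1.20390146,  0.47778777,  0.02234982,  1.55646294, -0.01151829,
        1.10932968, -0.08311519]), 'dq': array([-0.00143023,  0.00030276, -0.0014009 ,  0.00125667, -0.00113845,
        0.00163061, -0.00046591]), 'tau': array([ 4.98897589e-04, -5.96445322e+01,  1.60808779e+00, -2.81204438e+01,
        1.24809542e-02,  9.42626910e-03,  3.84603309e-07]), 'tcp_pos': array([ 172.61413207, -652.06619395,  302.929225  ]), 'tcp_rot': array([-9.11698488e-04,  9.91640097e-01,  1.29031215e-01, -1.82512059e-04]), 'force': array([-0.08879584, -0.66490995, -0.04753781]), 'ft_torque': array([ 0.00612645,  0.07242357, -0.0084042 ]), 'width': 85.5684539821491}
scene {'fx': 409.66336419020826, 'fy': 409.66336419020826, 'cx': 281.19833026325716, 'cy': 209.19244545505032, 'R': array([[-0.62679493, -0.77894928,  0.01913483],
       [-0.56147697,  0.43450254, -0.704238  ],
       [ 0.54025155, -0.45215657, -0.70970607]]), 't': array([ 339.36902554,  358.61322517, 1137.2000852 ])}
side {'fx': 485.4963947789995, 'fy': 485.4963947789995, 'cx': 278.30919565541683, 'cy': 208.15506310463527, 'R': array([[ 0.95784952, -0.28658618,  0.01981563],
       [-0.13895081, -0.52257497, -0.84119443],
       [ 0.25142985,  0.80298429, -0.54036957]]), 't': array([-510.80679856,  133.48757486, 1723.6515223 ])}
wrist {'fx': 359.90937023739787, 'fy': 359.90937023739787, 'cx': 277.2409558854585, 'cy': 208.31912918392476, 'R': array([[ 2.56169220e-01, -9.66631949e-01, -8.10726180e-05],
       [-9.26355605e-01, -2.45519455e-01,  2.85631740e-01],
       [-2.76120670e-01, -7.30949580e-02, -9.58339451e-01]]), 't': array([-674.27783422,  -36.79057016,  378.28303396])}
```

View pics/scene0.png

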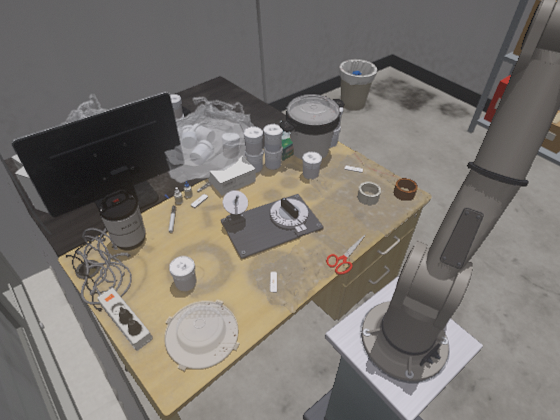

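View pics/side0.png

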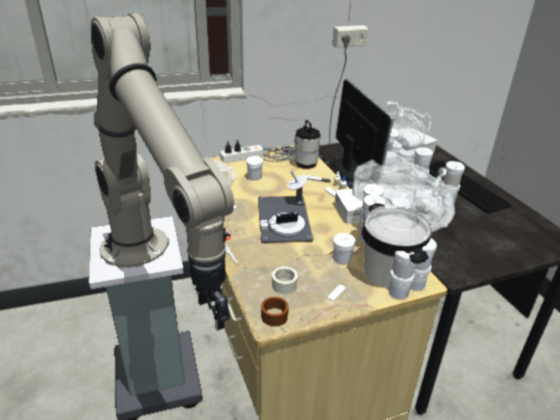

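View pics/wrist0.png

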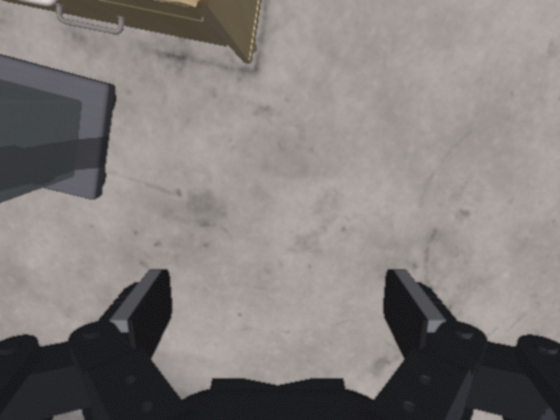

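The scene picture shows the jig at about (272,222), with the turntable at (289,212) and the peg/backplate at (235,203). The pale roll is at (370,192), a brown roll at (405,188), and the white jars at (312,165) and (182,272). I'll crop closer.

Run:
```python
import cv2
a=cv2.imread("pics/scene0.png");b=cv2.imread("pics/side0.png")
cv2.imwrite("pics/c1.png",cv2.resize(a[140:260,215:335],None,fx=5,fy=5,interpolation=cv2.INTER_CUBIC))
cv2.imwrite("pics/c2.png",cv2.resize(a[140:240,300:430],None,fx=6,fy=6,interpolation=cv2.INTER_CUBIC))
cv2.imwrite("pics/c3.png",cv2.resize(b[165:345,240:380],None,fx=3.3,fy=3.3,interpolation=cv2.INTER_CUBIC))
cv2.imwrite("pics/c4.png",cv2.resize(b[165:255,250:330],None,fx=6.5,fy=6.5,interpolation=cv2.INTER_CUBIC))
```

```text
(no output)
```

View pics/c1.png

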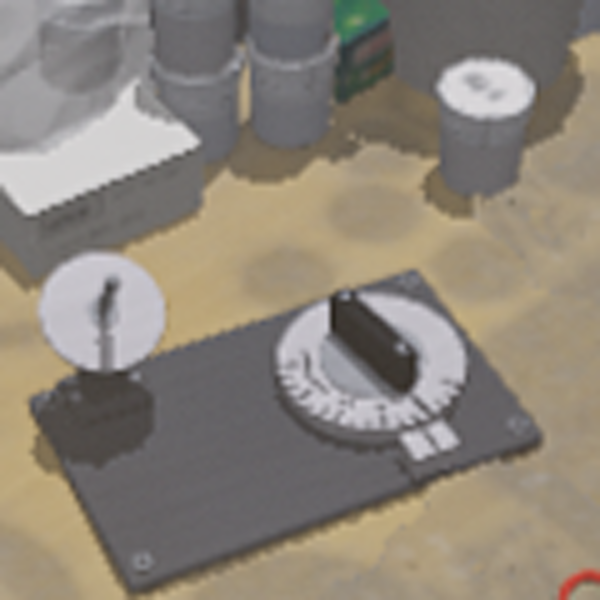

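View pics/c2.png

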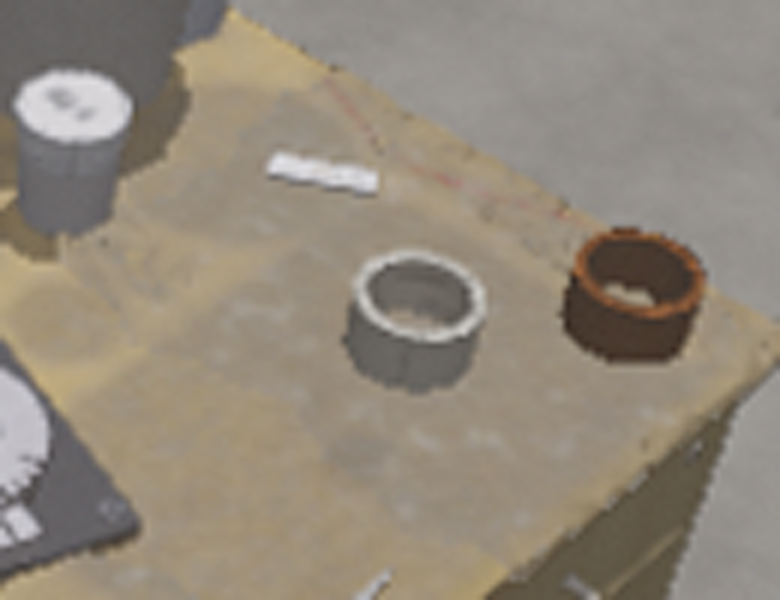

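View pics/c3.png

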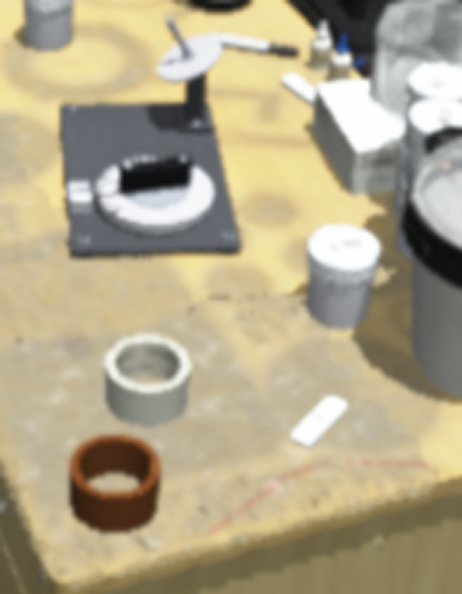

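View pics/c4.png

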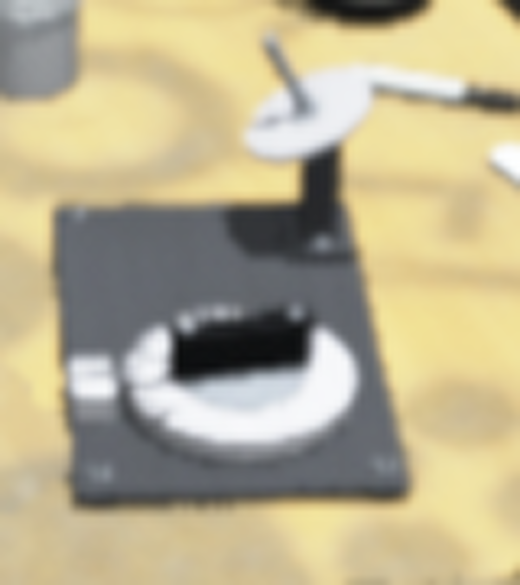

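```bash
cat > h.py <<'E'
import numpy as np,cv2
from bench import *
from scipy.spatial.transform import Rotation as Ro
from scipy.optimize import least_squares
def proj(m,X):
    c=np.asarray(X)@m['R'].T+m['t']; return np.c_[m['fx']*c[:,0]/c[:,2]+m['cx'],m['fy']*c[:,1]/c[:,2]+m['cy']]
def ray(m,u,v,z):
    d=m['R'].T@np.array([(u-m['cx'])/m['fx'],(v-m['cy'])/m['fy'],1]); o=-m['R'].T@m['t']
    return o+d*(z-o[2])/d[2]
def q2R(q): return Ro.from_quat([q[1],q[2],q[3],q[0]]).as_matrix()
E
python3 - <<'E'
from h import *
S=camera_model("scene");D=camera_model("side")
sc=lambda x,y:(215+x/5,140+y/5); sd=lambda x,y:(250+x/6.5,165+y/6.5)
J=[[95,-155,14],[-95,-155,14],[-95,155,14],[95,155,14],[5,-70,34],[5,-70,70],[60,105,105]]
ps=np.array([sc(412,270),sc(541,437),sc(136,590),sc(33,400),sc(372,362),(0,0),sc(102,312)])
pd=np.array([sd(408,490),sd(75,500),sd(57,208),sd(346,207),sd(240,378),(0,0),sd(309,113)])
ok=np.array([1,1,1,1,1,0,1],bool)
for a,b,z in zip(ps[ok],pd[ok],np.array(J)[ok,2]): print(ray(S,*a,z),ray(D,*b,z))
def f(p,which):
    R=Ro.from_euler('z',p[2]).as_matrix(); X=np.array(J)@R.T+[p[0],p[1],0]
    r=[]
    if which&1: r.append((proj(S,X)-ps)[ok])
    if which&2: r.append((proj(D,X)-pd)[ok])
    return np.concatenate(r).ravel()
for w in (1,2,3):
    r=least_squares(f,[650,-100,0],args=(w,)); print(w,r.x,np.degrees(r.x[2])); print(r.fun.reshape(-1,2).round(1).tolist())
print("tape top")
print(ray(S,300+420/6,140+296/6,48),ray(D,240+147/3.3,165+370/3.3,48))
print("brown",ray(S,300+640/6,140+275/6,48))
print("jar",ray(S,300+74/6,140+105/6,87),ray(D,240+343/3.3,165+246/3.3,87))
E
```

```text
[ 615.81126755 -136.7684138    14.        ] [ 616.71583209 -153.15307824   14.        ]
[433.86874147 -98.16851474  14.        ] [ 436.35654077 -113.95096538   14.        ]
[496.02585768 196.53703252  14.        ] [504.99208663 186.24144297  14.        ]
[676.15894172 157.40350928  14.        ] [682.29431326 140.66137165  14.        ]
[545.76462609 -39.29120156  34.        ] [550.35508105 -52.14391317  34.        ]
[638.77054792 118.60497142 105.        ] [643.32314712 110.09112572 105.        ]
1 [ 5.56427318e+02  2.88952096e+01 -2.05587734e-01] -11.77930946432476
[[0.8, -0.9], [1.5, -0.3], [-0.7, 0.7], [-1.7, -0.3], [0.1, -0.4], [0.2, 0.5]]
2 [ 5.60663611e+02  1.68814740e+01 -2.22484726e-01] -12.747435787891755
[[0.8, 0.2], [-0.7, 0.0], [-0.8, -0.3], [0.7, -1.0], [-0.0, 0.1], [0.1, 0.5]]
3 [ 5.60104103e+02  2.49523490e+01 -2.12511649e-01] -12.176020563923302
[[1.2, -1.7], [1.6, -1.2], [-0.7, -0.8], [-1.3, -1.7], [0.3, -1.4], [0.6, -0.8], [0.3, -1.2], [-1.0, -1.1], [-1.8, -1.1], [-0.5, -2.0], [-0.6, -1.1], [-1.0, -0.5]]
tape top
[ 445.81294597 -338.47214622   48.        ] [ 446.50835528 -355.0590058    48.        ]
brown [ 375.63994084 -460.87569235   48.        ]
jar [ 678.5922859  -260.41837677   87.        ] [ 681.77886708 -267.92093023   87.        ]
```

Two things could be taken for the tape: the pale roll at (370,190) and the brown one at (405,188). The description rules out the brown one, and the crop confirms the pale roll has a through-hole, 81 mm wide and 48 mm high. I'll move to look at it from above.

```bash
python3 -m jog '{"dp":[[42,-32,0],[90,-70,0],[140,-108,0],[190,-147,0],[240,-185,0]],"rot":[[0,0,-0.1],[0,0,-0.2],[0,0,-0.3],[0,0,-0.4],[0,0,-0.5]],"claw":[85,85,85,85,85]}' 40
```

```text
t: 0.78
tcp_pos: [357.2, -411.3, 303.4]
tcp_rot: [-0.001, 0.928, 0.372, 0.0]
force: [0.6, -0.0, 0.1]
width: 84.9
```

Run:
```python
from h import *
s=state();m=camera_model("wrist");im=capture("wrist");cv2.imwrite("pics/w1.png",im)
R=q2R(s['tcp_rot']);c=-m['R'].T@m['t']
print("cam in tool",R.T@(c-s['tcp_pos']).round(1),"\n",m['R']@R)
print(proj(m,[[446,-345,48],[446,-345,0]]),s['tcp_pos'],R.round(3))
np.save("m1.npy",m)
```

```text
cam in tool [ 7.31000577e+01 -2.77804200e-02 -6.99639249e+01] 
 [[ 2.64663921e-04  9.99999567e-01 -8.91812416e-04]
 [-9.58190310e-01 -1.57736630e-06 -2.86131664e-01]
 [-2.86131541e-01  9.30254744e-04  9.58189895e-01]]
[[293.27157385  54.99400698]
 [291.16319795  61.09336324]] [ 357.23868735 -411.30034215  303.35972302] [[ 0.723  0.69  -0.   ]
 [ 0.69  -0.723  0.001]
 [ 0.    -0.001 -1.   ]]
```

View pics/w1.png

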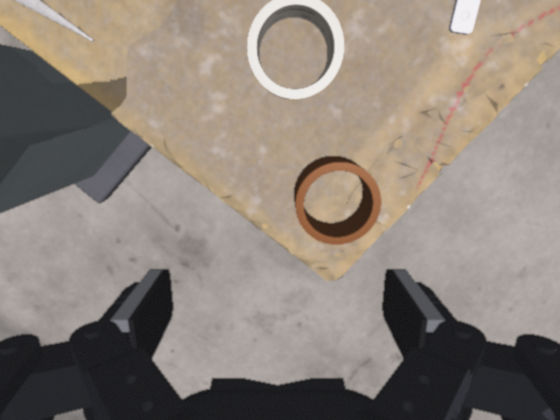

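The wrist view shows the white roll with its top rim centred at about (296,48), and the brown look-alike at (338,202). Next I'll work out the roll's position.

Run:
```python
from h import *
m=np.load("m1.npy",allow_pickle=True).item()
g=cv2.imread("pics/w1.png")
# fit circle: generate projected circle, fit to bright rim pixels
def circ(x,y,r,z,n=72):
    a=np.linspace(0,2*np.pi,n);return proj(m,np.c_[x+r*np.cos(a),y+r*np.sin(a),0*a+z])
# rim mask: low saturation bright
hsv=cv2.cvtColor(g,cv2.COLOR_BGR2HSV)
mask=((hsv[...,1]<50)&(hsv[...,2]>190)).astype(np.uint8)[:115,230:360]
ys,xs=np.nonzero(mask);print(len(xs),xs.min()+230,xs.max()+230,ys.min(),ys.max())
P=np.array([ray(m,u+230,v,48) for u,v in zip(xs,ys)])
def f(p): return np.abs(np.hypot(P[:,0]-p[0],P[:,1]-p[1])-33.5)
r=least_squares(lambda p:np.hypot(P[:,0]-p[0],P[:,1]-p[1])-p[2],[446,-345,33],loss='soft_l1');print(r.x)
d=np.hypot(P[:,0]-r.x[0],P[:,1]-r.x[1]);print(np.percentile(d,[2,50,98]))
```

```text
2871 247 359 0 99
[ 451.02509788 -342.62554461   36.69481967]
[32.42263145 36.66338344 48.95360262]
```

Run:
```python
from h import *
m=np.load("m1.npy",allow_pickle=True).item()
for p in [(247,47),(344.5,47),(296,99),(296,-3),(257,47),(334,47),(296,89),(296,7)]: print(p,ray(m,*p,48).round(1))
g=cv2.imread("pics/w1.png").copy()
for r,c in((40.5,(0,0,255)),(26.5,(255,0,0))):
    a=np.linspace(0,2*np.pi,90);q=proj(m,np.c_[450+r*np.cos(a),-343.5+r*np.sin(a),0*a+48])
    cv2.polylines(g,[np.int32(q*16)],1,c,1,cv2.LINE_AA,4)
cv2.imwrite("pics/w1o.png",cv2.resize(g[:120,220:370],None,fx=4,fy=4))
```

```text
(247, 47) [ 423.8 -312.8   48. ]
(344.5, 47) [ 479.8 -371.5   48. ]
(296, 99) [ 422.4 -371.4   48. ]
(296, -3) [ 478.3 -316.4   48. ]
(257, 47) [ 429.6 -318.9   48. ]
(334, 47) [ 473.8 -365.2   48. ]
(296, 89) [ 428.3 -365.6   48. ]
(296, 7) [ 473.2 -321.5   48. ]
```

View pics/w1o.png

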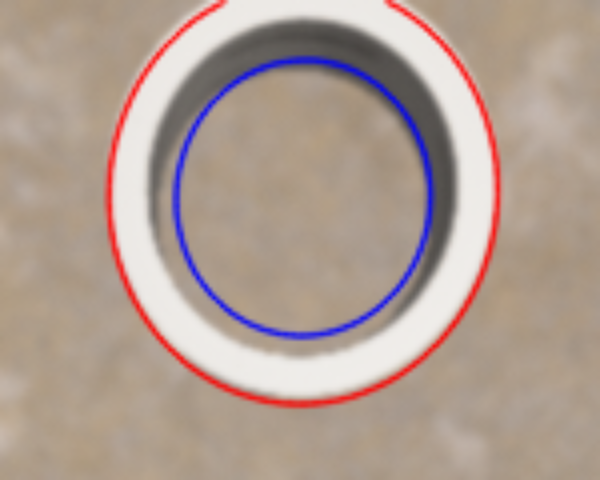

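The outer diameter of 81 mm matches the pale roll at (450,-343.5). I'll go above its near wall.

```bash
python3 -m jog '{"dp":[[28,-5,30],[60,-10,62],[90,-15,95],[114,-19,130],[114,-19,130]],"rot":[[0,0,0],[0,0,0],[0,0,0],[0,0,0],[0,0,0]],"claw":[45,45,45,45,45]}' 40
python3 - <<'E'
from h import *
s=state();m=camera_model("wrist");im=capture("wrist");cv2.imwrite("pics/w2.png",im)
R=q2R(s['tcp_rot']);print(s['tcp_pos'],R.round(3),s['width'])
p=s['tcp_pos'];print(proj(m,[[450,-343.5,48],[450,-343.5,0],[426.2,-318.6,48]]))
np.save("m2.npy",m)
E
```

```text
t: 1.45
tcp_pos: [431.7, -306.7, 171.8]
tcp_rot: [-0.005, 0.925, 0.381, 0.001]
force: [-0.2, -0.9, -0.1]
width: 44.8
[ 431.72362293 -306.67464953  171.80585494] [[ 0.71   0.704 -0.001]
 [ 0.704 -0.71   0.009]
 [ 0.006 -0.008 -1.   ]] 44.75368471298644
[[345.4921859  255.82078565]
 [333.67287826 228.34406279]
 [286.51189084 254.66710374]]
```

View pics/w2.png

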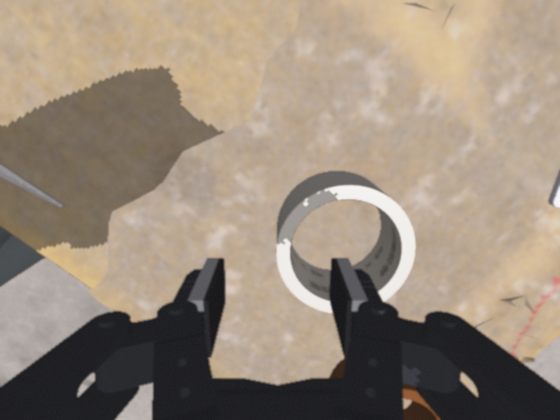

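Run:
```python
from h import *
s=state();print(s['t'],s['tcp_pos'].round(1),s['dq'].round(3));R=q2R(s['tcp_rot']);print(R.round(3))
m0=np.load("m2.npy",allow_pickle=True).item()
print(ray(m0,346,248.5,48),[np.linalg.norm(ray(m0,277,248,48)-ray(m0,415,248,48)),np.linalg.norm(ray(m0,346,184.5,48)-ray(m0,346,312,48))])
m=camera_model("wrist");im=capture("wrist");cv2.imwrite("pics/w3.png",im[150:350,200:480])
print(proj(m,[[450,-343.5,48]]));np.save("m3.npy",m)
```

```text
1.5 [ 431.7 -308.6  173.4] [ 0.027 -0.033  0.024 -0.029  0.001  0.006  0.007]
[[ 0.712  0.702  0.   ]
 [ 0.702 -0.712  0.007]
 [ 0.005 -0.005 -1.   ]]
[ 453.30479855 -340.29331517   48.        ] [np.float64(79.94291417903), np.float64(79.9958558024279)]
[[342.17235813 252.30625819]]
```

View pics/w3.png

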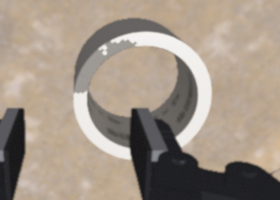

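The rim centre is now at pixel (343,246), so the roll is at about (452.5,-341). Descending onto its near wall.

```bash
python3 -m jog '{"dp":[[-8,4,20],[-8,4,45],[-8,4,68],[-8,4,89],[-8,4,89]],"rot":[[0,0,0],[0,0,0],[0,0,0],[0,0,0],[0,0,0]],"claw":[45,45,45,45,45]}' 40
python3 - <<'E'
from h import *
s=state();print(s['tcp_pos'],s['force'].round(1));im=capture("wrist");cv2.imwrite("pics/w4.png",im)
E
```

```text
t: 2.17
tcp_pos: [428.2, -319.2, 85.5]
tcp_rot: [-0.002, 0.926, 0.378, 0.001]
force: [-0.5, 0.2, -0.2]
width: 45.2
[ 428.24896202 -319.23065725   85.4523649 ] [-0.5  0.2 -0.2]
```

View pics/w4.png

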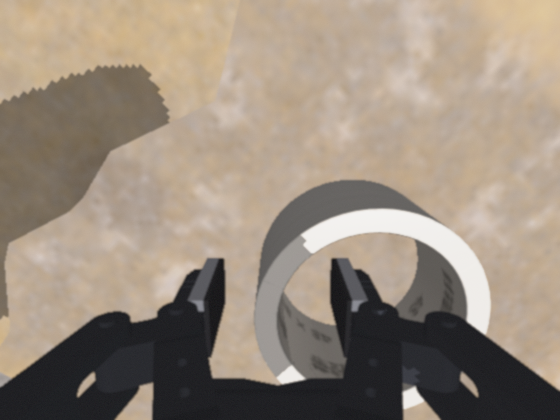

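The wall, at x≈256–285, lies between the pads. Closing now.

```bash
python3 -m jog '{"dp":[[0,0,0],[0,0,0],[0,0,0],[0,0,0],[0,0,0]],"rot":[[0,0,0],[0,0,0],[0,0,0],[0,0,0],[0,0,0]],"claw":[0,0,0,0,0]}' 50
python3 - <<'E'
from h import *
s=state();print(s['tcp_pos'],s['force'].round(1),s['width']);im=capture("wrist");cv2.imwrite("pics/w5.png",im)
E
```

```text
t: 2.85
tcp_pos: [429.3, -319.9, 87.4]
tcp_rot: [-0.001, 0.926, 0.378, 0.002]
force: [-1.4, -0.4, 7.3]
width: 7.9
[ 429.2563437  -319.93057417   87.39078998] [-1.4 -0.4  7.3] 7.936535382001283
```

View pics/w5.png

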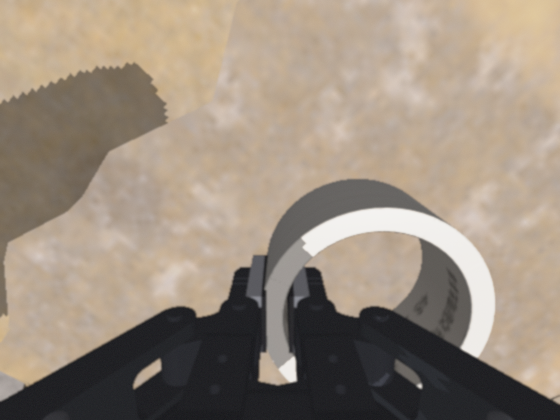

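The grip holds at width 7.9. Lifting and heading to the jig.

```bash
python3 -m jog '{"dp":[[0,0,-30],[0,0,-75],[10,-5,-125],[40,-22,-170],[80,-45,-210]],"rot":[[0,0,0],[0,0,0],[0,0,-0.05],[0,0,-0.1],[0,0,-0.2]],"claw":[0,0,0,0,0]}' 50; python3 -m jog '{"dp":[[50,-30,-10],[100,-60,-20],[145,-88,-25],[190,-115,-30],[220,-130,-30]],"rot":[[0,0,-0.08],[0,0,-0.16],[0,0,-0.24],[0,0,-0.32],[0,0,-0.38]],"claw":[0,0,0,0,0]}' 50
```

```text
t: 3.52
tcp_pos: [454.0, -232.4, 299.8]
tcp_rot: [0.0, 0.884, 0.468, 0.003]
force: [2.3, -0.1, -1.2]
width: 7.8
t: 4.15
tcp_pos: [469.3, 25.4, 331.1]
tcp_rot: [0.001, 0.778, 0.629, 0.003]
force: [0.8, -0.5, -0.8]
width: 7.5
```

Run:
```python
from h import *
s=state();m=camera_model("wrist");im=capture("wrist");cv2.imwrite("pics/w6.png",im);np.save("m6.npy",m)
R=q2R(s['tcp_rot']);print(s['tcp_pos'],R.round(3),s['width'],s['joints'].round(2),s['dq'].round(2))
```

```text
[469.3125813   25.41837924 331.11464246] [[ 0.209  0.978  0.006]
 [ 0.978 -0.209  0.002]
 [ 0.003  0.006 -1.   ]] 7.546427485793701 [ 0.35  0.15 -0.58  1.97  0.1   1.04 -0.49] [-0.34  0.11 -0.23 -0.09  0.11  0.03 -0.16]
```

View pics/w6.png

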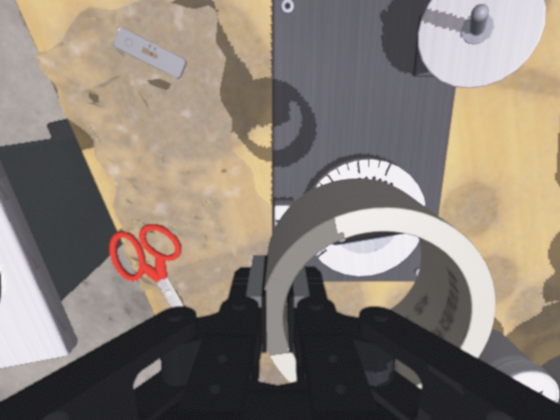

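The roll is held. The peg and backplate show at the top right (480,20), the turntable at (370,215), and the bed's left edge at x≈272. I'll shift along +y for a full view of the peg.

```bash
python3 -m jog '{"dp":[[30,10,0],[60,20,0],[80,30,0],[80,30,0],[80,30,0]],"rot":[[0,0,0],[0,0,0],[0,0,0],[0,0,0],[0,0,0]],"claw":[0,0,0,0,0]}' 50;python3 - <<'E'
from h import *
s=state();m=camera_model("wrist");im=capture("wrist");cv2.imwrite("pics/w7.png",im);np.save("m7.npy",m)
R=q2R(s['tcp_rot']);print(s['tcp_pos'],R.round(3),s['width'],s['joints'].round(2),s['dq'].round(2))
a=cv2.resize(im[20:220,370:560],None,fx=3,fy=3,interpolation=cv2.INTER_CUBIC);cv2.imwrite("pics/w7c.png",a)
E
```

```text
t: 4.82
tcp_pos: [514.7, 100.8, 331.6]
tcp_rot: [0.001, 0.776, 0.631, 0.003]
force: [1.0, -0.9, -1.8]
width: 8.0
[514.72873469 100.83839348 331.59802533] [[ 0.203  0.979  0.006]
 [ 0.979 -0.203  0.003]
 [ 0.004  0.005 -1.   ]] 7.9626939519739315 [ 0.21  0.26 -0.62  1.85  0.17  1.08 -0.67] [ 0.01 -0.01  0.    0.01  0.   -0.   -0.  ]
```

View pics/w7.png

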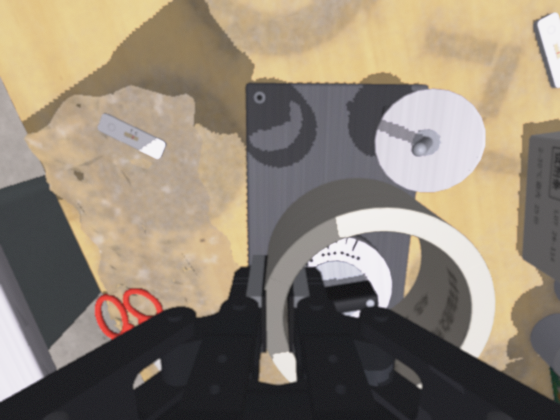

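View pics/w7c.png

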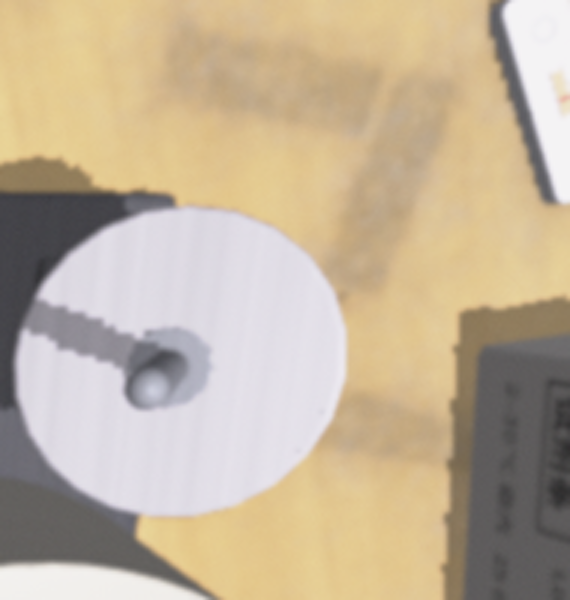

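Run:
```python
from h import *
m=np.load("m7.npy",allow_pickle=True).item()
s63,c63=np.sin(np.radians(63)),np.cos(np.radians(63))
zp=np.array([-c63,0,s63]);xp=np.array([s63,0,c63]);foot=np.array([60,105,105.])
a=np.linspace(0,2*np.pi,180)
circ=foot+42*(np.cos(a)[:,None]*xp+np.sin(a)[:,None]*[0,1,0])
tip=foot+zp*55
def feat(p):
    R=Ro.from_euler('z',p[2]).as_matrix();T=lambda X:np.atleast_2d(X)@R.T+[p[0],p[1],0]
    e=proj(m,T(circ));t=proj(m,T(tip))[0];c=proj(m,T([-95,155,14]))[0];c2=proj(m,T([-95,60,14]))[0]; c3=proj(m,T([10,155,14]))[0]
    ls=c[0]+(c2[0]-c[0])*(230-c[1])/(c2[1]-c[1])   # left edge x at row 230
    lt=c[1]+(c3[1]-c[1])*(420-c[0])/(c3[0]-c[0])
    return np.array([e[:,0].min(),e[:,0].max(),e[:,1].min(),e[:,1].max(),t[0],t[1],c[0],c[1],ls,lt])
obs=np.array([375,485.3,88.7,192,420.7,148.3,247.2,83.8,248,84.5])
for w in ([1]*6+[1,1,1,1],[1]*6+[0,0,0,0],[0]*6+[1]*4):
    w=np.array(w);r=least_squares(lambda p:(feat(p)-obs)*w+0.001*(p-[558,22,-.21])*(w.sum()<7),[558,22,-.21]);p=r.x
    print(p,np.degrees(p[2]),(feat(p)-obs).round(1))
    R=Ro.from_euler('z',p[2]).as_matrix();T=lambda X:R@X+[p[0],p[1],0]
    print("foot",T(foot).round(1),"tip60",T(foot+60*zp).round(1),"zp",(R@zp).round(3),"axis",T(np.array([5,-70,0])).round(1))
```

```text
Traceback (most recent call last):
ValueError: operands could not be broadcast together with shapes (10,) (3,)
```

```bash
cat > jigfit.py <<'E'
from h import *
m=np.load("m7.npy",allow_pickle=True).item()
s63,c63=np.sin(np.radians(63)),np.cos(np.radians(63))
zp=np.array([-c63,0,s63]);xp=np.array([s63,0,c63]);foot=np.array([60,105,105.])
a=np.linspace(0,2*np.pi,180)
circ=foot+42*(np.cos(a)[:,None]*xp+np.sin(a)[:,None]*[0,1,0])
tip=foot+zp*55
def feat(p):
    R=Ro.from_euler('z',p[2]).as_matrix();T=lambda X:np.atleast_2d(X)@R.T+[p[0],p[1],0]
    e=proj(m,T(circ));t=proj(m,T(tip))[0];c=proj(m,T([-95,155,14]))[0];c2=proj(m,T([-95,60,14]))[0]; c3=proj(m,T([10,155,14]))[0]
    ls=c[0]+(c2[0]-c[0])*(230-c[1])/(c2[1]-c[1])   # left edge x at row 230
    lt=c[1]+(c3[1]-c[1])*(420-c[0])/(c3[0]-c[0])
    return np.array([e[:,0].min(),e[:,0].max(),e[:,1].min(),e[:,1].max(),t[0],t[1],c[0],c[1],ls,lt])
obs=np.array([375,485.3,88.7,192,420.7,148.3,247.2,83.8,248,84.5])
for w in ([1]*6+[1,1,1,1],[1]*6+[0,0,0,0],[0]*6+[1]*4):
    w=np.array(w);r=least_squares(lambda p:(feat(p)-obs)*w,[558,22,-.21]);p=r.x
    print(p,np.degrees(p[2]),(feat(p)-obs).round(1))
    R=Ro.from_euler('z',p[2]).as_matrix();T=lambda X:R@X+[p[0],p[1],0]
    print("foot",T(foot).round(1),"tip60",T(foot+60*zp).round(1),"zp",(R@zp).round(3),"axis",T(np.array([5,-70,0])).round(1))
E
python3 jigfit.py
```

```text
[ 5.64268497e+02  2.58838708e+01 -2.09208595e-01] -11.986769540439255 [ 0.4  1.5 -0.4  0.7 -0.6  1.6 -1.8 -1.2  0.2 -1. ]
foot [644.8 116.1 105. ] tip60 [618.1 121.8 158.5] zp [-0.444  0.094  0.891] axis [554.6 -43.6   0. ]
[ 5.60284238e+02  2.94437146e+01 -2.50388825e-01] -14.34622292144339 [-0.1  1.1 -0.5  0.7 -0.9 -0.1 -0.1 -7.9 -4.1 -0.1]
foot [644.4 116.3 105. ] tip60 [618.  123.1 158.5] zp [-0.44   0.112  0.891] axis [547.8 -39.6   0. ]
[ 5.64550315e+02  2.47457398e+01 -2.13701995e-01] -12.244222375287471 [ 1.4  2.5  1.4  2.2  0.6  3.3 -0.6 -0.5  0.7  0.5]
foot [645.5 114.6 105. ] tip60 [618.8 120.4 158.5] zp [-0.444  0.096  0.891] axis [554.6 -44.7   0. ]
```

Run:
```python
from h import *
m=np.load("m7.npy",allow_pickle=True).item();g=cv2.imread("pics/w7.png")
p=np.array([514.73,100.84,331.6]);R=np.array([[.203,.979,.006],[.979,-.203,.003],[.004,.005,-1]])
U,_,V=np.linalg.svd(R);R=U@V
a=np.linspace(0,2*np.pi,120)
for (tx,ty,col) in ((0,34,(0,0,255)),(0,36.5,(255,0,0))):
  for r in(40.5,26.5,32):
    q=proj(m,(np.c_[tx+r*np.cos(a),ty+r*np.sin(a),0*a+39.4])@R.T+p)
    cv2.polylines(g,[np.int32(q*16)],1,col,1,cv2.LINE_AA,4)
q=proj(m,(np.c_[40.5*np.cos(a),36.5+40.5*np.sin(a),0*a+87.4])@R.T+p);cv2.polylines(g,[np.int32(q*16)],1,(0,200,0),1,cv2.LINE_AA,4)
cv2.imwrite("pics/w7o.png",cv2.resize(g[150:420,230:530],None,fx=2.2,fy=2.2))
```

```text
(no output)
```

View pics/w7o.png

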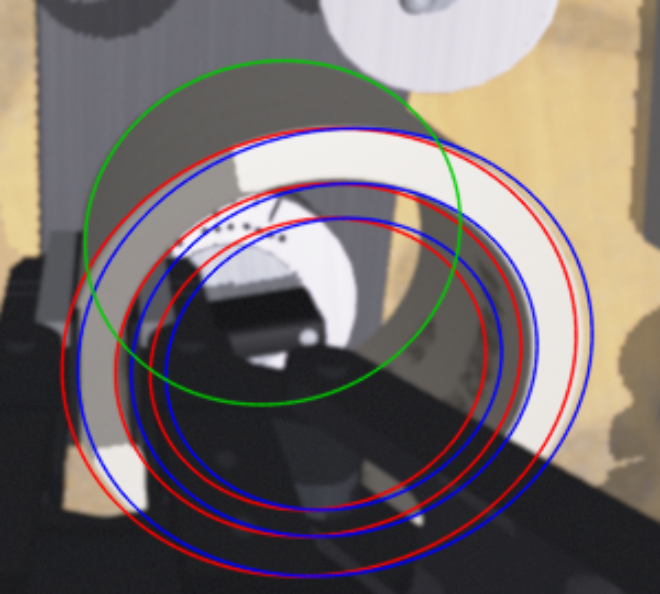

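The roll sits square in the grip, with its centre at tool (0, 35.5, 63). The peg foot is at (645,116,105), with a spread of about 1–2 mm between fits. Tilting 27° and going to a hover in line with the peg.

```bash
python3 -m jog '{"dp":[[14,2,15],[30,4,40],[42,6,70],[42,6,94],[42,6,94]],"rot":[[-0.16,0,0],[-0.32,0,0],[-0.471,0,0],[-0.471,0,0],[-0.471,0,0]],"claw":[0,0,0,0,0]}' 50
cat > ck.py <<'E'
from h import *
import sys
s=state();m=camera_model("wrist");im=capture("wrist");cv2.imwrite("pics/%s.png"%sys.argv[1],im)
R=q2R(s['tcp_rot']);p=s['tcp_pos']
J=Ro.from_euler('z',-0.2095).as_matrix();foot=np.array([645,116,105.])
s63,c63=np.sin(np.radians(63)),np.cos(np.radians(63))
P=J@np.c_[[s63,0,c63],[0,1,0],[-c63,0,s63]]
print(p.round(1),"w",s['width'],"F",s['force'].round(1),"dq",np.abs(s['dq']).max().round(3))
print("tip60 in tool",(R.T@(foot+60*P[:,2]-p)).round(1),"peg z in tool",(R.T@P[:,2]).round(3),"peg x in tool",(R.T@P[:,0]).round(3))
rc=p+R@[0,35.5,63.4];print("roll ctr in peg",(P.T@(rc-foot)).round(1),"ang",np.arccos(min(1,abs(P[:,2]@R[:,2]))))
print("pix foot,tip55",proj(m,[foot,foot+55*P[:,2]]).round(1).tolist())
np.save(sys.argv[1]+".npy",m)
E
python3 ck.py w8
```

```text
t: 5.5
tcp_pos: [527.8, 139.6, 235.9]
tcp_rot: [0.181, 0.754, 0.614, 0.148]
force: [0.2, -0.3, -1.3]
width: 7.7
[527.8 139.6 235.9] w 7.734559626312718 F [ 0.2 -0.3 -1.3] dq 0.079
tip60 in tool [  0.8  47.  110.9] peg z in tool [ 0.003  0.001 -1.   ] peg x in tool [-0.004  1.     0.001]
roll ctr in peg [-11.6  -1.  107.5] ang 0.002802188666440187
pix foot,tip55 [[344.0, 209.1], [361.8, 237.6]]
```

View pics/w8.png

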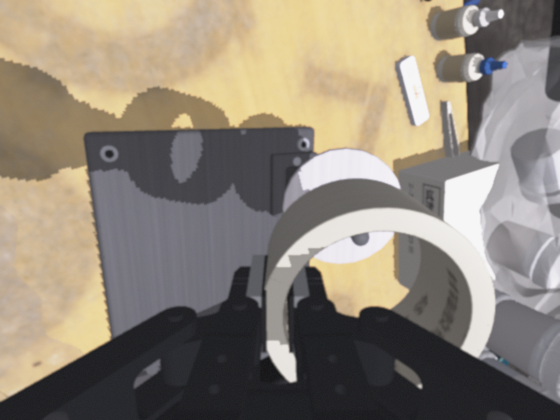

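The peg tip appears at (361,238), against a prediction of (362,238), so the alignment is confirmed. Lowering along the peg.

```bash
python3 -m jog '{"dp":[[0,0,10],[0,0,24],[0,0,40],[0,0,55],[0,0,65]],"rot":[[0,0,0],[0,0,0],[0,0,0],[0,0,0],[0,0,0]],"claw":[0,0,0,0,0]}' 50; python3 ck.py w9
```

```text
t: 6.18
tcp_pos: [559.5, 133.1, 179.9]
tcp_rot: [0.182, 0.755, 0.612, 0.149]
force: [-0.1, -0.4, -1.0]
width: 7.6
[559.5 133.1 179.9] w 7.640502066962539 F [-0.1 -0.4 -1. ] dq 0.253
tip60 in tool [ 0.9 43.5 46.5] peg z in tool [ 0.003  0.004 -1.   ] peg x in tool [-0.     1.     0.004]
roll ctr in peg [-7.9 -0.9 43.1] ang 0.005144348942538733
pix foot,tip55 [[358.8, 244.1], [390.8, 298.8]]
```

View pics/w9.png

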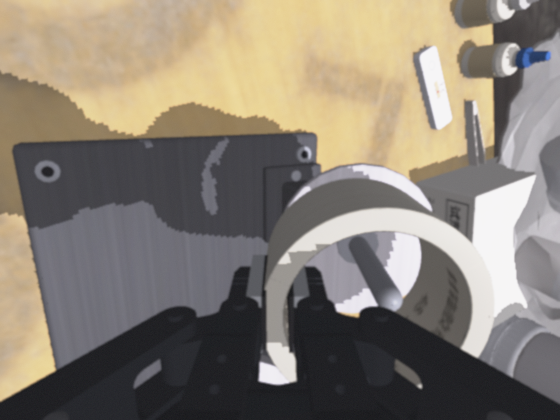

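The peg runs through the hole, with its tip at (392,300). I'll go a little further down and open the fingers slightly.

```bash
python3 -m jog '{"dp":[[0,-2,4],[0,-4,8],[0,-4,8],[0,-4,8],[0,-4,8]],"rot":[[0,0,0],[0,0,0],[0,0,0],[0,0,0],[0,0,0]],"claw":[0,0,15,26,26]}' 50; python3 ck.py w10
```

```text
t: 6.85
tcp_pos: [559.6, 133.1, 170.4]
tcp_rot: [0.182, 0.755, 0.612, 0.149]
force: [-0.5, 0.2, 0.3]
width: 25.9
[559.6 133.1 170.4] w 25.934106243382363 F [-0.5  0.2  0.3] dq 0.002
tip60 in tool [ 0.9 47.8 38. ] peg z in tool [ 0.003  0.004 -1.   ] peg x in tool [-0.     1.     0.004]
roll ctr in peg [-12.2  -0.9  34.5] ang 0.004689496859283421
pix foot,tip55 [[371.0, 250.6], [409.9, 311.5]]
```

View pics/w10.png

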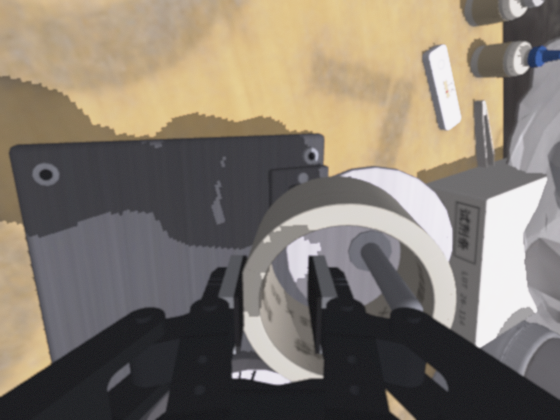

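The roll has dropped onto the peg, and its wall lies free between the pads, near the outer one. I'll centre on it and retreat up along the peg.

```bash
python3 -m jog '{"dp":[[0,-4,0],[0,-4,-15],[0,-4,-35],[0,-4,-60],[0,-4,-95]],"rot":[[0,0,0],[0,0,0],[0,0,0],[0,0,0],[0,0,0]],"claw":[26,26,26,26,26]}' 50; python3 ck.py w11
python3 - <<'E'
from h import *
a=capture("scene");b=capture("side")
cv2.imwrite("pics/s1.png",np.hstack([cv2.resize(a[140:260,205:335],(520,480),interpolation=cv2.INTER_CUBIC),cv2.resize(b[155:255,250:320],(280,400),interpolation=cv2.INTER_CUBIC).copy() if 0 else cv2.copyMakeBorder(cv2.resize(b[155:255,250:320],(280,400),interpolation=cv2.INTER_CUBIC),0,80,0,0,0)]))
E
```

```text
t: 7.52
tcp_pos: [512.7, 142.3, 253.0]
tcp_rot: [0.182, 0.755, 0.612, 0.148]
force: [0.2, -0.3, 0.6]
width: 26.1
[512.7 142.3 253. ] w 26.10465978634814 F [ 0.2 -0.3  0.6] dq 0.889
tip60 in tool [  1.4  52.6 133.2] peg z in tool [ 0.002  0.002 -1.   ] peg x in tool [-0.001  1.     0.002]
roll ctr in peg [-17.3  -1.6 129.8] ang 0.0030811733014808615
pix foot,tip55 [[346.2, 199.8], [362.9, 223.4]]
```

View pics/w11.png

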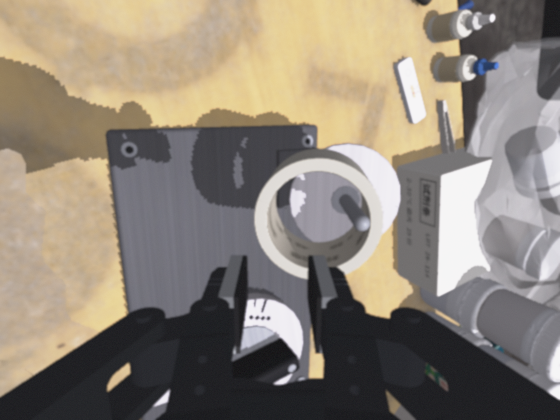

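View pics/s1.png

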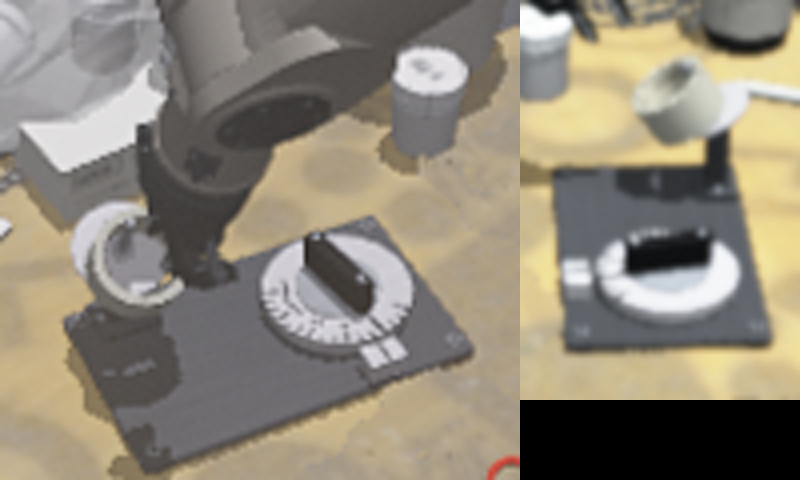

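The roll is on the peg, with its rim centred at about (319,217) and the peg showing inside the hole. I'll check its depth with an overlay.

```bash
python3 ck.py w12
python3 - <<'E'
from h import *
m=np.load("w12.npy",allow_pickle=True).item();g=cv2.imread("pics/w12.png")
J=Ro.from_euler('z',-0.2095).as_matrix();foot=np.array([645,116,105.])
s63,c63=np.sin(np.radians(63)),np.cos(np.radians(63));P=J@np.c_[[s63,0,c63],[0,1,0],[-c63,0,s63]]
a=np.linspace(0,2*np.pi,120)
for x,z,r,c in((-21.5,48,40.5,(0,0,255)),(-27,48,40.5,(255,0,0)),(0,0,42,(0,200,0)),(-24,0,40.5,(255,0,255))):
    q=proj(m,np.c_[x+r*np.cos(a),r*np.sin(a),0*a+z]@P.T+foot);cv2.polylines(g,[np.int32(q*16)],1,c,1,cv2.LINE_AA,4)
cv2.imwrite("pics/w12o.png",cv2.resize(g[120:300,220:430],None,fx=3.3,fy=3.3))
E
```

```text
[513.7 143.1 254.5] w 26.084464054312594 F [0.9 1.1 0.8] dq 0.043
tip60 in tool [  0.2  50.7 134.4] peg z in tool [ 0.005  0.006 -1.   ] peg x in tool [-0.     1.     0.006]
roll ctr in peg [-15.7  -0.5 130.9] ang 0.007987993667658597
pix foot,tip55 [[342.9, 201.1], [359.1, 224.6]]
```

View pics/w12o.png

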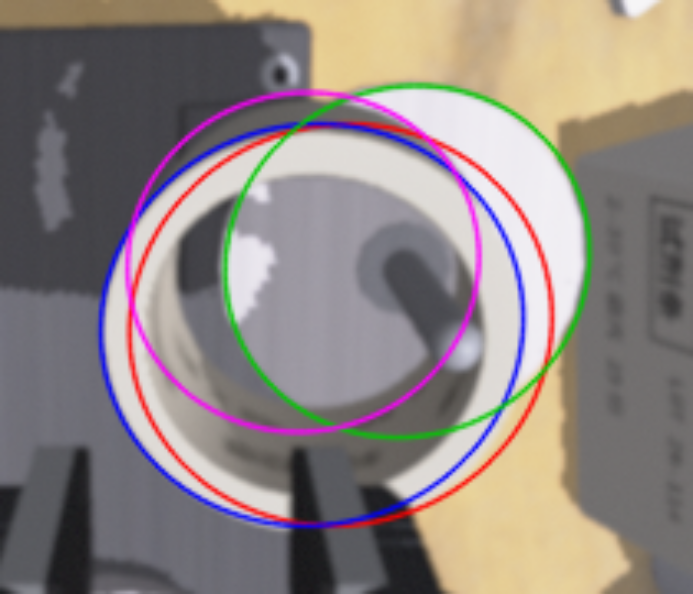

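The rim fits a circle of the right size at seated height, but 25–27 mm below the peg axis, against a limit of 27. I also measured the hole as larger than stated. I'll look straight along the peg to measure this properly.

```bash
python3 -m jog '{"dp":[[-25,12,0],[-50,25,10],[-70,35,20],[-70,35,30],[-70,35,30]],"rot":[[0,0.1,0],[0,0.2,0],[0,0.29,0],[0,0.29,0],[0,0.29,0]],"claw":[26,26,26,26,26]}' 50;python3 -m jog '{"dp":[[0,0,0],[0,0,0],[0,0,0],[0,0,0],[0,0,0]],"rot":[[0,0,0],[0,0,0],[0,0,0],[0,0,0],[0,0,0]],"claw":[26,26,26,26,26]}' 50; python3 ck.py w13
python3 - <<'E'
from h import *
m=np.load("w13.npy",allow_pickle=True).item();g=cv2.imread("pics/w13.png")
cv2.imwrite("pics/w13c.png",cv2.resize(g[60:280,160:420],None,fx=3,fy=2.7,interpolation=cv2.INTER_CUBIC))
E
```

```text
t: 8.35
tcp_pos: [542.7, 64.4, 240.8]
tcp_rot: [0.091, 0.726, 0.631, 0.256]
force: [-0.2, 1.5, -0.3]
width: 26.4
t: 8.98
tcp_pos: [542.7, 64.6, 240.8]
tcp_rot: [0.091, 0.726, 0.631, 0.256]
force: [0.1, -0.9, -0.8]
width: 26.0
[542.7  64.6 240.8] w 25.999042111462384 F [ 0.1 -0.9 -0.8] dq 0.006
tip60 in tool [ 39.3  17.8 118. ] peg z in tool [ 0.288  0.001 -0.958] peg x in tool [0.    1.    0.002]
roll ctr in peg [ 17.6 -53.4 101. ] ang 0.2924073241070038
pix foot,tip55 [[302.4, 177.7], [309.6, 168.7]]
```

View pics/w13c.png

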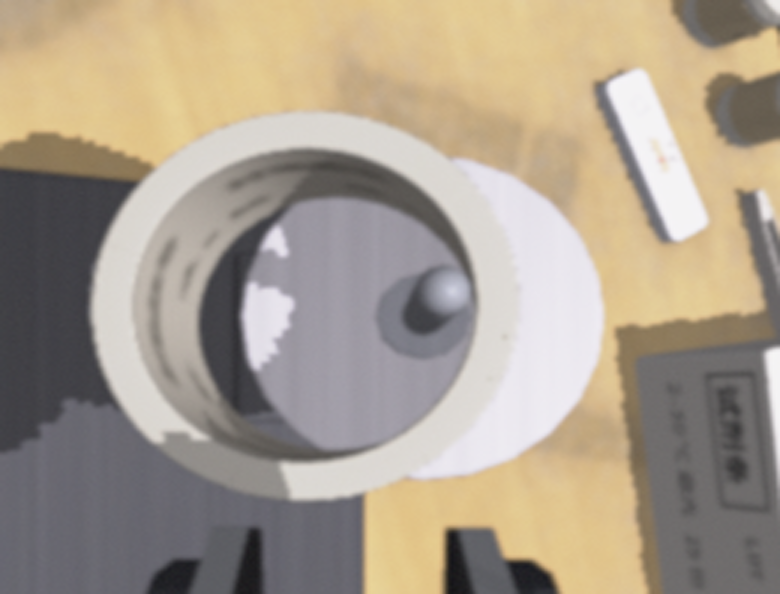

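Run:
```python
from h import *
m=np.load("w13.npy",allow_pickle=True).item()
J=Ro.from_euler('z',-0.2095).as_matrix();foot=np.array([645,116,105.])
s63,c63=np.sin(np.radians(63)),np.cos(np.radians(63));P=J@np.c_[[s63,0,c63],[0,1,0],[-c63,0,s63]]
def onplane(cx,cy,z):
    u,v=(cx+.5)/3-.5+160,(cy+.5)/2.7-.5+60
    d=m['R'].T@np.array([(u-m['cx'])/m['fx'],(v-m['cy'])/m['fy'],1]);o=-m['R'].T@m['t']
    q0=foot+P[:,2]*z;k=((q0-o)@P[:,2])/(d@P[:,2]);return (P.T@(o+d*k-foot)).round(1)
print("outer L/R/T/B",[onplane(*p,48)[:2] for p in((90,306),(520,306),(305,111),(305,500))])
print("inner L/R/T/B",[onplane(*p,48)[:2] for p in((133,306),(478,306),(305,149),(305,460))])
print("bottom inner L,T,B",[onplane(*p,0)[:2] for p in((198,320),(340,197),(340,451),(476,320))])
print("plate R,B",onplane(603,318,0),onplane(430,479,0))
print("tip",onplane(443,291,57))
```

```text
outer L/R/T/B [array([-66.5,  -1.6]), array([13.7, -1.6]), array([-26.4,  38.8]), array([-26.4, -41.8])]
inner L/R/T/B [array([-58.5,  -1.6]), array([ 5.9, -1.6]), array([-26.4,  30.9]), array([-26.4, -33.5])]
bottom inner L,T,B [array([-53.2,  -0.4]), array([-20.4,  31.2]), array([-20.4, -34. ]), array([11.1, -0.4])]
plate R,B [40.4  0.1 -0. ] [  0.4 -41.2   0. ]
tip [-1.4  0.5 57. ]
```

Looking along the peg, the rim centre is about 25 mm below the axis and the bottom about 20 mm. The roll leans roughly 0.1 rad, with the tip at (308,168) in the full image. The mid-point is near -22 to -23.5 and seated, so it's acceptable, and I'll recheck it later. Next is the turntable.

```bash
cat > tgt.py <<'E'
from h import *
import sys
# usage: x y z yaw_of_tool_y_deg (tool vertical)
x,y,z,az=map(float,sys.argv[1:5]);s=state();R=q2R(s['tcp_rot']);a=np.radians(az)
ty=np.array([np.cos(a),np.sin(a),0]);tz=np.array([0,0,-1.]);T=np.c_[np.cross(ty,tz),ty,tz]
print("dp",(R.T@(np.array([x,y,z])-s['tcp_pos'])).round(1),"rot",Ro.from_matrix(R.T@T).as_rotvec().round(3),"j",s['joints'].round(2),s['tcp_pos'].round(1))
E
python3 tgt.py 530 40 320 -40; python3 tgt.py 525 -40 300 -100
```

```text
dp [ -4.1  29.6 -78.4] rot [ 0.391 -0.397  0.544] j [ 0.42  0.27 -0.68  2.2   0.39  0.2  -0.7 ] [542.7  64.4 240.8]
dp [-86.7  31.  -79. ] rot [ 0.154 -0.593  1.561] j [ 0.42  0.27 -0.68  2.2   0.39  0.2  -0.7 ] [542.7  64.4 240.8]
```

```bash
python3 -m jog '{"dp":[[0,8,-30],[0,14,-55],[-2,22,-70],[-4,30,-78],[-4,30,-78]],"rot":[[0.08,-0.08,0.11],[0.16,-0.16,0.22],[0.24,-0.24,0.33],[0.32,-0.32,0.44],[0.391,-0.397,0.544]],"claw":[60,60,85,85,85]}' 50; python3 tgt.py 525 -40 300 -100
```

```text
t: 9.65
tcp_pos: [531.3, 39.6, 321.3]
tcp_rot: [0.0, 0.907, 0.42, -0.001]
force: [0.8, 0.8, -0.1]
width: 84.9
dp [-64.8  46.6  21.3] rot [0.000e+00 1.000e-03 1.042e+00] j [ 0.37  0.3  -0.68  1.84  0.21  1.08 -1.09] [531.3  39.6 321.3]
```

```bash
python3 -m jog '{"dp":[[-16,12,5],[-35,25,12],[-50,37,21],[-65,47,21],[-65,47,21]],"rot":[[0,0,0.18],[0,0,0.36],[0,0,0.54],[0,0,0.72],[0,0,0.9]],"claw":[85,85,85,85,85]}' 50;python3 -m jog '{"dp":[[0,0,0],[0,0,0],[0,0,0],[0,0,0],[0,0,0]],"rot":[[0,0,0.1],[0,0,0.14],[0,0,0.14],[0,0,0.14],[0,0,0.14]],"claw":[85,85,85,85,85]}' 50; python3 ck.py w14
```

```text
t: 10.28
tcp_pos: [524.9, -42.5, 300.0]
tcp_rot: [0.001, 1.0, -0.021, -0.001]
force: [0.5, 0.6, 0.5]
width: 85.0
t: 10.9
tcp_pos: [524.9, -42.5, 300.0]
tcp_rot: [0.001, 0.996, -0.09, -0.001]
force: [0.4, -1.2, 0.6]
width: 85.0
[524.9 -42.5 300. ] w 84.99884733998407 F [ 0.4 -1.2  0.6] dq 0.002
tip60 in tool [  62.6 -178.6  141.1] peg z in tool [-0.455 -0.012 -0.891] peg x in tool [ 0.89   0.026 -0.455]
roll ctr in peg [ -14.7 -215.6  155.2] ang 0.4723485314433681
pix foot,tip55 [[19.7, 75.4], [-30.4, 115.5]]
```

View pics/w14.png

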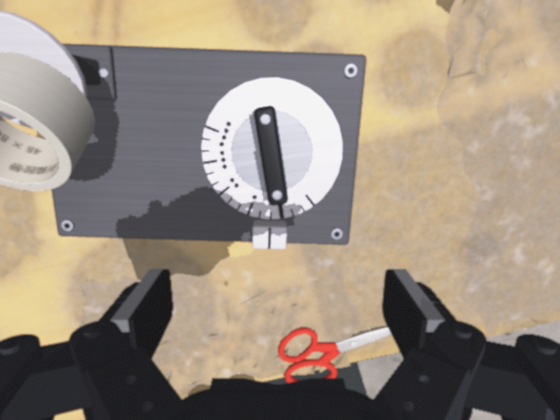

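The turntable disc is centred at about (272,149), the bar runs (264,114)–(279,198), and the index line is at (269,237). The zero mark is slightly to the right of the index. Enlarging.

Run:
```python
from h import *
g=cv2.imread("pics/w14.png");cv2.imwrite("pics/w14c.png",cv2.resize(g[70:260,190:360],None,fx=3.1,fy=3.1,interpolation=cv2.INTER_CUBIC))
```

```text
(no output)
```

View pics/w14c.png

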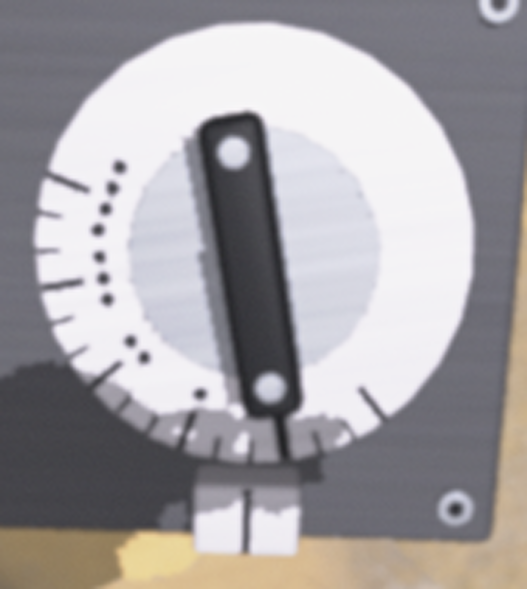

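```bash
cat > tt.py <<'E'
from h import *
m=np.load("w14.npy",allow_pickle=True).item()
f=lambda x,y,z:ray(m,(x+.5)/3.1-.5+190,(y+.5)/3.1-.5+70,z)[:2]
L,Rr,T,B=f(34,243,34),f(474,243,34),f(254,22,34),f(254,464,34)
print("disc",(L+Rr)/2,(T+B)/2,np.linalg.norm(L-Rr),np.linalg.norm(T-B))
a,b=f(233,152,70),f(270,388,70);print("bar mid",(a+b)/2,"az",np.degrees(np.arctan2(*(a-b)[::-1])),np.linalg.norm(a-b))
i=f(246.5,521,35);c=(T+B)/2;print("index",i,np.linalg.norm(i-c),"jig az from index",np.degrees(np.arctan2(*(c-i)[::-1])))
i1,i2=f(247,490,35),f(246,552,35);print("line az",np.degrees(np.arctan2(*(i1-i2)[::-1])))
z=f(285,450,34);print("zero az",np.degrees(np.arctan2(*(c-z)[::-1])))
s=f(95,385,34);print("60 mark az",np.degrees(np.arctan2(*(c-s)[::-1])))
E
python3 tt.py
```

```text
disc [556.17691329 -43.41253663] [552.53830448 -42.68560278] 131.61831909165335 131.8352452876589
bar mid [552.57488276 -42.58374562] az -1.7292730716620803 64.30535701781244
index [469.56551274 -24.71798331] 84.8959334623614 jig az from index -12.21864633103049
line az -11.575475480796143
zero az -1.5172404739396572
60 mark az -61.369399006719334
```

Disc diameter (131.7 mm), index distance (84.9 mm) and bar all agree: the axis is at (552.6,-42.6) and the reading is about 10.5°. It needs +49.5°. Descending on the bar.

```bash
python3 -m jog '{"dp":[[10,-2,20],[20,-4,50],[27,-5,90],[27,-5,120],[27,-5,140]],"rot":[[0,0,-0.05],[0,0,-0.1],[0,0,-0.15],[0,0,-0.15],[0,0,-0.15]],"claw":[60,60,60,60,60]}' 50; python3 tgt.py 552.6 -42.6 112 -91.7;  python3 ck.py w15
```

```text
t: 11.58
tcp_pos: [551.6, -42.7, 158.2]
tcp_rot: [0.001, 1.0, -0.015, -0.002]
force: [-0.7, 0.2, 0.3]
width: 60.2
dp [ 1.1 -0.2 46.2] rot [ 0.001  0.003 -0.001] j [ 0.3   0.5  -0.43  1.94  0.29  0.76 -1.9 ] [551.6 -42.7 158.2]
[551.6 -42.7 158.2] w 60.18582967439398 F [-0.7  0.2  0.3] dq 0.302
tip60 in tool [  61.6 -166.3   -0.6] peg z in tool [-0.45 -0.08 -0.89] peg x in tool [ 0.875  0.159 -0.457]
roll ctr in peg [ -51.1 -209.7   14.7] ang 0.47417189076800226
pix foot,tip55 [[-236.9, 48.6], [-538.8, 147.1]]
```

View pics/w15.png

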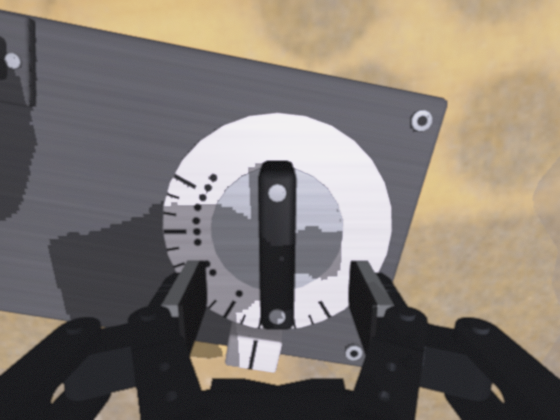

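The bar is centred between the fingers at column 278. Going down and closing.

```bash
python3 -m jog '{"dp":[[1,0,15],[1,0,32],[1,0,44],[1,0,44],[1,0,44]],"rot":[[0,0,0],[0,0,0],[0,0,0],[0,0,0],[0,0,0]],"claw":[60,60,60,40,20]}' 40; python3 -m jog '{"dp":[[0,0,0],[0,0,0],[0,0,0],[0,0,0],[0,0,0]],"rot":[[0,0,0],[0,0,0],[0,0,0],[0,0,0],[0,0,0]],"claw":[0,0,0,0,0]}' 40; python3 tgt.py 552.6 -42.6 112 -42.2
```

```text
t: 12.25
tcp_pos: [551.6, -42.7, 112.7]
tcp_rot: [0.0, 1.0, -0.015, -0.003]
force: [-0.5, 0.2, 0.2]
width: 24.3
t: 12.88
tcp_pos: [551.7, -42.5, 113.0]
tcp_rot: [0.0, 1.0, -0.015, -0.003]
force: [-1.0, 1.3, 5.2]
width: 17.7
dp [0.9 0.  1. ] rot [-0.001  0.005 -0.865] j [ 0.27  0.57 -0.4   1.96  0.34  0.68 -1.94] [551.7 -42.5 113. ]
```

Gripped at width 17.7, against 18 expected. Turning.

```bash
python3 -m jog '{"dp":[[0,0,0],[0,0,0],[0,0,0],[0,0,0],[0,0,0]],"rot":[[0,0,-0.1],[0,0,-0.22],[0,0,-0.34],[0,0,-0.46],[0,0,-0.58]],"claw":[0,0,0,0,0]}' 40; python3 tgt.py 552 -42.6 113 -42.2
```

```text
t: 13.5
tcp_pos: [551.9, -43.1, 113.0]
tcp_rot: [0.0, 0.962, 0.273, -0.003]
force: [-0.8, 0.8, 0.4]
width: 17.4
dp [ 0.4 -0.3  0. ] rot [-0.002  0.005 -0.281] j [ 0.38  0.6  -0.54  1.96  0.46  0.71 -1.45] [551.9 -43.1 113. ]
```

```bash
python3 -m jog '{"dp":[[0,0,0],[0,0,0],[0,0,0],[0,0,0],[0,0,0]],"rot":[[0,0,-0.1],[0,0,-0.2],[0,0,-0.281],[0,0,-0.281],[0,0,-0.281]],"claw":[0,0,0,0,0]}' 40; python3 tgt.py 552 -42.6 113 -42.2; python3 ck.py w16
```

```text
t: 14.12
tcp_pos: [552.0, -43.3, 113.0]
tcp_rot: [-0.0, 0.915, 0.404, -0.002]
force: [0.2, 0.5, 0.5]
width: 17.3
dp [ 0.5 -0.5  0. ] rot [-0.002  0.004 -0.002] j [ 0.43  0.61 -0.6   1.95  0.51  0.74 -1.22] [552.  -43.3 113. ]
[552.  -43.3 113. ] w 17.319213599943915 F [0.2 0.5 0.5] dq 0.004
tip60 in tool [166.4 -62.  -46. ] peg z in tool [-0.233 -0.394 -0.889] peg x in tool [ 0.448  0.768 -0.458]
roll ctr in peg [ -49.6 -193.2  -37. ] ang 0.4751947858936157
pix foot,tip55 [[-41.2, -829.0], [-164977.9, -271631.5]]
```

View pics/w16.png

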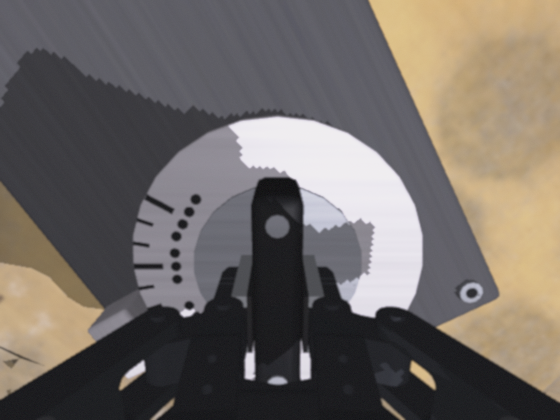

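Reached. Releasing, then going straight up and looking.

```bash
python3 -m jog '{"dp":[[0,0,0],[0,0,0],[0,0,0],[0,0,0],[0,0,0]],"rot":[[0,0,0],[0,0,0],[0,0,0],[0,0,0],[0,0,0]],"claw":[30,50,60,60,60]}' 40; python3 -m jog '{"dp":[[0,0,-20],[0,0,-50],[0,0,-100],[0,0,-150],[0,0,-190]],"rot":[[0,0,0],[0,0,0],[0,0,0],[0,0,0],[0,0,0]],"claw":[60,60,60,85,85]}' 40; python3 tgt.py 520 -30 303 -102
```

```text
t: 14.8
tcp_pos: [552.0, -43.3, 113.0]
tcp_rot: [-0.0, 0.915, 0.404, -0.002]
force: [-0.6, -0.4, 0.4]
width: 59.8
t: 15.42
tcp_pos: [553.0, -42.4, 306.7]
tcp_rot: [0.001, 0.914, 0.405, -0.001]
force: [0.7, -0.8, -0.4]
width: 85.2
dp [-13.  -32.8   3.7] rot [1.000e-03 2.000e-03 1.043e+00] j [ 0.56  0.37 -0.75  1.8   0.28  1.08 -1.03] [553.  -42.4 306.7]
```

```bash
python3 -m jog '{"dp":[[-5,-10,4],[-10,-20,4],[-13,-33,4],[-13,-33,4],[-13,-33,4]],"rot":[[0,0,0.18],[0,0,0.36],[0,0,0.54],[0,0,0.72],[0,0,0.9]],"claw":[85,85,85,85,85]}' 40; python3 ck.py w17;  python3 - <<'E'
from h import *
g=cv2.imread("pics/w17.png");cv2.imwrite("pics/w17c.png",cv2.resize(g[60:270,180:370],None,fx=2.8,fy=2.8,interpolation=cv2.INTER_CUBIC))
E
```

```text
t: 16.05
tcp_pos: [519.6, -29.4, 304.2]
tcp_rot: [0.001, 0.999, -0.036, -0.0]
force: [-0.2, -0.1, 0.2]
width: 84.9
[519.6 -29.4 304.2] w 84.88560284532772 F [-0.2 -0.1  0.2] dq 1.345
tip60 in tool [  87.7 -158.1  145.4] peg z in tool [-0.45  -0.061 -0.891] peg x in tool [ 0.882  0.123 -0.454]
roll ctr in peg [ -16.3 -203.6  160.8] ang 0.4711792536187498
pix foot,tip55 [[51.0, 37.2], [1.4, 69.9]]
```

View pics/w17.png

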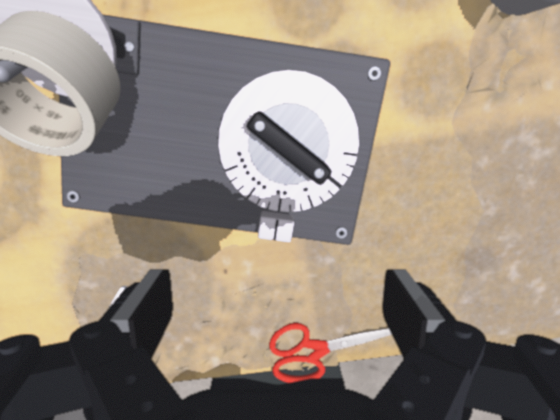

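View pics/w17c.png

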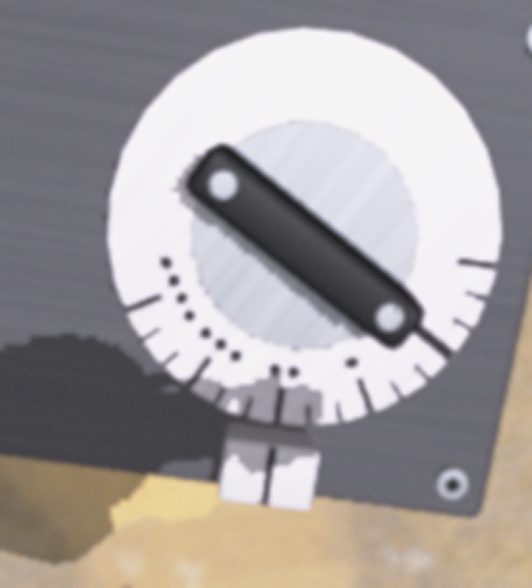

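The two-dot mark at crop (280,400) appears in line with the index at (268,478). I'll quantify it and get a settled roll view.

```bash
python3 - <<'E'
from h import *
m=np.load("w17.npy",allow_pickle=True).item()
f=lambda x,y,z:ray(m,(x+.5)/2.8-.5+180,(y+.5)/2.8-.5+60,z)[:2]
az=lambda d:np.degrees(np.arctan2(d[1],d[0]))
c=(f(106,228,34)+f(502,228,34))/2; c2=(f(304,28,34)+f(304,427,34))/2;print(c,c2);c=(c+c2)/2
print("index",az(c-f(268.5,478,35)),"line",az(f(271,455,35)-f(266,503,35)),"mark",az(c-f(279.5,400,34)),"zero",az(c-f(435,341,34)),"bar",az(f(222,184,70)-f(390,318,70)))
E
python3 tgt.py 542.7 64.4 290 -12; python3 ck.py w18
```

```text
[555.85700184 -42.95909142] [552.35048411 -42.69000179]
index -11.99316465397259 line -9.767488829741929 mark -12.077012250050217 zero 46.94395664250987 bar 47.6649952665424
dp [ 15.5 -95.4  14. ] rot [ 2.00e-03  1.00e-03 -1.44e+00] j [ 0.44  0.28 -0.6   1.89  0.18  1.03 -1.88] [519.7 -29.4 304.2]
[519.7 -29.4 304.2] w 85.33411772486313 F [ 0.4 -0.7  0.7] dq 0.275
tip60 in tool [  86.5 -158.7  145.4] peg z in tool [-0.45  -0.057 -0.891] peg x in tool [ 0.883  0.117 -0.454]
roll ctr in peg [ -16.4 -203.6  160.9] ang 0.47108432750801416
pix foot,tip55 [[50.2, 39.1], [0.8, 72.2]]
```

The reading is 59.5–60° by three measures (mark, zero mark and bar). Now rechecking the hung roll along the peg.

```bash
python3 -m jog '{"dp":[[4,-20,0],[8,-40,0],[12,-60,0],[15,-80,0],[15,-95,0]],"rot":[[0,0,-0.18],[0,0,-0.36],[0,0,-0.54],[0,0,-0.72],[0,0,-0.9]],"claw":[60,60,60,60,60]}' 40
cat > tq.py <<'E'
from h import *
s=state();R=q2R(s['tcp_rot']);T=q2R(np.array([.091,.726,.631,.256]));p=np.array([542.7,64.6,240.8])-T[:,2]*10
print("dp",(R.T@(p-s['tcp_pos'])).round(1),"rot",Ro.from_matrix(R.T@T).as_rotvec().round(3))
E
python3 tq.py
```

```text
t: 16.77
tcp_pos: [541.2, 65.5, 304.8]
tcp_rot: [0.001, 0.912, 0.41, -0.0]
force: [0.4, -0.0, -0.3]
width: 60.2
dp [-4.3 -0.8 55.4] rot [-0.385  0.405 -0.571]
```

```bash
python3 -m jog '{"dp":[[0,0,0],[0,0,10],[0,0,22],[-3,0,38],[-4,-1,55]],"rot":[[-0.08,0.08,-0.115],[-0.16,0.17,-0.23],[-0.24,0.25,-0.345],[-0.32,0.34,-0.46],[-0.385,0.405,-0.571]],"claw":[60,60,60,60,60]}' 40; python3 -m jog '{"dp":[[0,0,0],[0,0,0],[0,0,0],[0,0,0],[0,0,0]],"rot":[[0,0,0],[0,0,0],[0,0,0],[0,0,0],[0,0,0]],"claw":[60,60,60,60,60]}' 40; python3 ck.py w19
python3 - <<'E'
from h import *
g=cv2.imread("pics/w19.png")
cv2.imwrite("pics/w19c.png",cv2.resize(g[70:270,170:400],None,fx=3,fy=3,interpolation=cv2.INTER_CUBIC))
E
```

```text
t: 17.4
tcp_pos: [537.5, 62.8, 250.3]
tcp_rot: [0.093, 0.723, 0.634, 0.258]
force: [0.3, -1.0, 0.5]
width: 60.3
t: 18.02
tcp_pos: [537.8, 63.0, 250.6]
tcp_rot: [0.093, 0.723, 0.634, 0.258]
force: [-0.4, -0.3, 0.8]
width: 60.5
[537.8  63.  250.6] w 60.53941627401011 F [-0.4 -0.3  0.8] dq 0.006
tip60 in tool [ 38.2  17.  129.2] peg z in tool [ 0.29   0.008 -0.957] peg x in tool [-0.008  1.     0.006]
roll ctr in peg [ 18.4 -55.6 112. ] ang 0.29422253253594055
pix foot,tip55 [[299.9, 176.1], [306.7, 167.0]]
```

View pics/w19c.png

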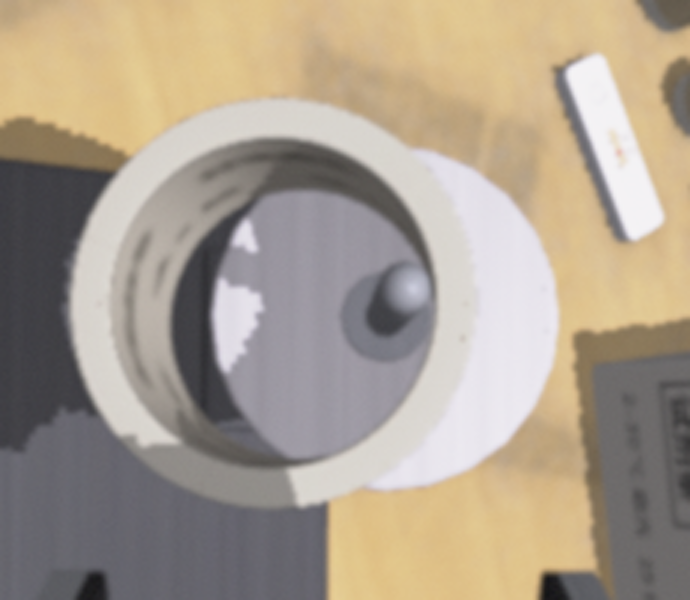

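Run:
```python
from h import *
m=np.load("w19.npy",allow_pickle=True).item()
J=Ro.from_euler('z',-0.2095).as_matrix()
s63,c63=np.sin(np.radians(63)),np.cos(np.radians(63));P=J@np.c_[[s63,0,c63],[0,1,0],[-c63,0,s63]]
a=np.linspace(0,2*np.pi,180);C=np.c_[np.cos(a),np.sin(a),0*a]
tf=lambda x,y:((x+.5)/3-.5+170,(y+.5)/3-.5+70)
X=lambda x:tf(x,0)[0];Y=lambda y:tf(0,y)[1]
def f(p):
    foot=np.array([645,116,105.])+P@[p[0],p[1],0];W=lambda L:proj(m,L@P.T+foot)
    r=[]
    pl=W(42*C);r+=[pl[:,0].max()-X(557),pl[:,1].max()-Y(490)]
    t=W(np.array([[0,0,56.]]))[0];r+=[t[0]-X(405),t[1]-Y(288)]
    Q=Ro.from_rotvec([p[5],p[6],0]).as_matrix();c=np.array([p[2],p[3],p[4]])
    T=lambda L:W(L@Q.T+c)
    o=T(40.5*C+[0,0,24]);i=T(p[7]*C+[0,0,24]);b=T(p[7]*C-[0,0,24])
    ext=lambda e:[e[:,0].min(),e[:,0].max(),e[:,1].min(),e[:,1].max()]
    r+=list(np.array(ext(o))-[X(71),X(470),Y(97),Y(508)])+list(np.array(ext(i))-[X(110),X(436),Y(137),Y(465)])
    eb=ext(b);r+=[eb[0]-X(172),eb[2]-Y(189)]
    return np.array(r)
r=least_squares(f,[0,0,-22,0,24,0,0,32]);print(r.x.round(2),r.fun.round(1))
```

```text
[ -1.44   0.71 -22.91  -1.74  22.04  -0.    -0.14  32.72] [ 0.5  0.1 -0.4 -0.1  0.2  1.2  0.3 -0.8 -0.5 -0.9  0.   0.5  0.  -0. ]
```

The roll hasn't moved since the last look. The fit gives its centre 23 mm below the peg and 22 mm up it, leaning about 0.14 rad (limit 0.2). It passes, but I want it flat on the backplate. I'll straddle the peg with the open fingers and press lightly on the upper rim.

```bash
cat > tp.py <<'E'
from h import *
import sys
x,y,z=map(float,sys.argv[1:4])
J=Ro.from_euler('z',-0.2095).as_matrix();foot=np.array([645,116,105.])
s63,c63=np.sin(np.radians(63)),np.cos(np.radians(63));P=J@np.c_[[s63,0,c63],[0,1,0],[-c63,0,s63]]
T=np.c_[P[:,0],-P[:,1],-P[:,2]]
s=state();R=q2R(s['tcp_rot'])
print("dp",(R.T@(foot+P@[x,y,z]-s['tcp_pos'])).round(1),"rot",Ro.from_matrix(R.T@T).as_rotvec().round(3),"tcp in peg",(P.T@(s['tcp_pos']-foot)).round(1),"F",(P.T@s['force']).round(1),s['joints'].round(2),s['width'].round(1))
E
python3 tp.py 2 -1 170
```

```text
Traceback (most recent call last):
  File "tp.py", line 8, in <module>
    print("dp",(R.T@(foot+P@[x,y,z]-s['tcp_pos'])).round(1),"rot",Ro.from_matrix(R.T@T).as_rotvec().round(3),"tcp in peg",(P.T@(s['tcp_pos']-foot)).round(1),"F",(P.T@s['force']).round(1),s['joints'].round(2),s['width'].round(1))
                                                                                                                                                                                                                ^^^^^^^^^^^^^^^^
AttributeError: 'float' object has no attribute 'round'
```

```bash
sed -i "s/s\['width'\].round(1)/s['width']/" tp.py; python3 tp.py 2 -1 170
```

```text
dp [69.2 20.1 23.5] rot [-0.226 -0.237  1.565] tcp in peg [-17.7 -74.2 172.3] F [ 0.1  0.7 -0.4] [ 0.59  0.28 -0.87  2.2   0.53  0.24 -0.81] 60.171233269470925
```

```bash
python3 -m jog '{"dp":[[0,0,-10],[0,0,-10],[10,3,-10],[20,6,-5],[30,8,0]],"rot":[[-0.025,-0.026,0.174],[-0.05,-0.052,0.348],[-0.075,-0.079,0.522],[-0.1,-0.105,0.696],[-0.125,-0.132,0.87]],"claw":[45,45,45,45,45]}' 40; python3 tp.py 2 -1 160
```

```text
t: 18.7
tcp_pos: [546.5, 90.5, 262.0]
tcp_rot: [0.06, 0.929, 0.251, 0.264]
force: [0.6, 0.3, 0.5]
width: 45.2
dp [ 34.6 -24.8  27.5] rot [-0.101 -0.106  0.704] tcp in peg [ -9.8 -45.4 181.3] F [0.6 0.4 0.2] [-0.06  0.19 -0.31  2.19  0.76  0.33 -2.07] 45.2405817615696
```

```bash
python3 -m jog '{"dp":[[8,-6,5],[17,-12,12],[26,-18,20],[34,-24,27],[34,-24,27]],"rot":[[-0.025,-0.026,0.17],[-0.05,-0.052,0.34],[-0.08,-0.08,0.5],[-0.1,-0.106,0.62],[-0.1,-0.106,0.62]],"claw":[45,45,45,45,45]}' 40; python3 tp.py 2 -1 130; python3 ck.py w20
```

```text
t: 19.32
tcp_pos: [575.5, 130.3, 248.7]
tcp_rot: [0.035, 0.97, -0.06, 0.233]
force: [-0.4, -0.8, 0.5]
width: 45.4
dp [-0.2  0.5 30.2] rot [ 0.001 -0.005  0.086] tcp in peg [  2.   -0.5 160.2] F [ 0.1 -0.9  0.6] [-0.27  0.29 -0.21  2.07  0.74  0.53 -2.76] 45.37475591497544
[575.5 130.3 248.7] w 45.37475591497544 F [-0.4 -0.8  0.5] dq 0.047
tip60 in tool [ -2.4  -0.8 100.2] peg z in tool [ 0.005  0.001 -1.   ] peg x in tool [0.996 0.086 0.005]
roll ctr in peg [  5.4 -35.9  96.9] ang 0.0049667223091550035
pix foot,tip55 [[276.2, 218.4], [276.2, 250.6]]
```

View pics/w20.png

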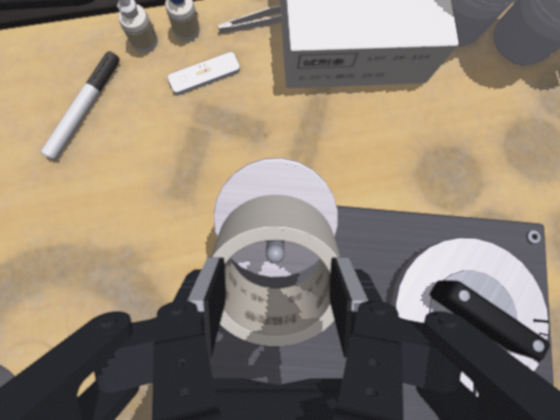

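The peg tip is centred between the fingers at (276,251), with the rim under the tips. Pressing down gently in steps.

```bash
python3 -m jog '{"dp":[[0,0,10],[0,0,20],[0,0,28],[0,0,34],[0,0,38]],"rot":[[0,0,0],[0,0,0],[0,0,0],[0,0,0],[0,0,0]],"claw":[45,45,45,45,45]}' 40; python3 tp.py 2 -1 130;python3 -m jog '{"dp":[[0,0,1],[0,0,2],[0,0,3],[0,0,4],[0,0,5]],"rot":[[0,0,0],[0,0,0],[0,0,0],[0,0,0],[0,0,0]],"claw":[45,45,45,45,45]}' 40; python3 tp.py 2 -1 130
```

```text
t: 20.0
tcp_pos: [592.2, 125.4, 214.3]
tcp_rot: [0.036, 0.97, -0.06, 0.233]
force: [0.2, -0.8, 2.4]
width: 44.9
dp [ 0.2 -0.8 -8.2] rot [ 0.002 -0.005  0.087] tcp in peg [  1.9  -1.8 121.8] F [ 1.4 -0.8  2. ] [-0.29  0.36 -0.17  2.06  0.82  0.47 -2.83] 44.91106345694017
t: 20.62
tcp_pos: [597.3, 124.4, 213.7]
tcp_rot: [0.036, 0.969, -0.06, 0.236]
force: [-2.7, -4.1, 20.3]
width: 45.1
dp [ -4.   -1.1 -11.2] rot [ 0.001 -0.012  0.085] tcp in peg [  6.2  -1.7 118.8] F [ 7.6 -4.6 18.9] [-0.29  0.36 -0.16  2.06  0.84  0.46 -2.83] 45.12992256216852
```

Contact at about 19 N. Backing off and looking.

```bash
python3 ck.py w21; python3 -m jog '{"dp":[[0,0,-10],[0,0,-25],[0,0,-40],[0,0,-60],[0,0,-75]],"rot":[[0,0,0],[0,0,0],[0,0,0],[0,0,-0.1],[0,0,-0.2]],"claw":[45,45,45,45,45]}' 40; python3 ck.py w22; python3 tq.py
python3 - <<'E'
import cv2,numpy as np
a=cv2.imread("pics/w21.png");b=cv2.imread("pics/w22.png")
cv2.imwrite("pics/w2122.png",np.hstack([cv2.resize(a,(400,300)),cv2.resize(b,(400,300))]))
E
```

```text
[597.3 124.4 213.7] w 45.12992256216852 F [-2.7 -4.1 20.3] dq 0.019
tip60 in tool [-6.7 -2.4 58.7] peg z in tool [ 0.012  0.002 -1.   ] peg x in tool [0.996 0.085 0.012]
roll ctr in peg [  9.9 -37.2  55.5] ang 0.011711440860758338
pix foot,tip55 [[273.3, 249.1], [272.3, 299.4]]
t: 21.3
tcp_pos: [562.4, 132.1, 281.3]
tcp_rot: [0.059, 0.97, 0.039, 0.232]
force: [-0.0, 0.9, -0.0]
width: 44.8
[562.4 132.1 281.3] w 44.8473756940774 F [-0.   0.9 -0. ] dq 0.96
tip60 in tool [ -6.   -3.3 135.2] peg z in tool [ 0.011  0.004 -1.   ] peg x in tool [0.958 0.285 0.012]
roll ctr in peg [ 16.  -35.5 132. ] ang 0.012019236425218011
pix foot,tip55 [[272.8, 209.2], [272.2, 233.6]]
dp [-44.3  63.5  25.2] rot [ 0.196  0.243 -1.265]
```

View pics/w2122.png

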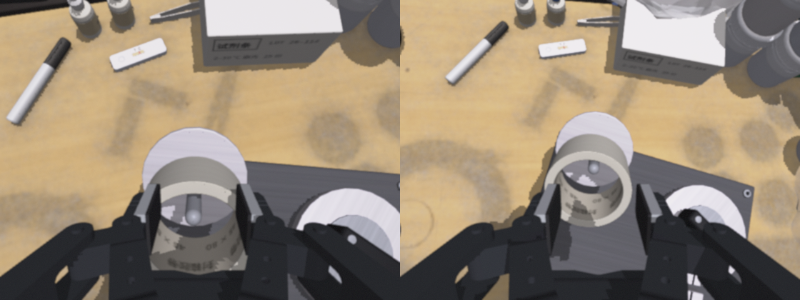

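```bash
python3 -m jog '{"dp":[[-9,12,0],[-18,25,5],[-27,38,10],[-36,51,18],[-44,63,25]],"rot":[[0.026,0.033,-0.17],[0.053,0.066,-0.34],[0.08,0.098,-0.51],[0.106,0.13,-0.68],[0.132,0.163,-0.85]],"claw":[60,60,60,60,60]}' 40; python3 tq.py
```

```text
t: 21.98
tcp_pos: [537.4, 63.4, 249.5]
tcp_rot: [0.084, 0.847, 0.455, 0.26]
force: [0.5, -0.3, -1.1]
width: 60.2
dp [-0.5  0.7  0.3] rot [ 0.064  0.08  -0.416]
```

```bash
python3 -m jog '{"dp":[[0,1,0],[0,1,0],[0,1,0],[0,1,0],[0,1,0]],"rot":[[0.026,0.033,-0.17],[0.053,0.066,-0.34],[0.064,0.08,-0.416],[0.064,0.08,-0.416],[0.064,0.08,-0.416]],"claw":[60,60,60,60,60]}' 40; python3 ck.py w23
python3 - <<'E'
from h import *
g=cv2.imread("pics/w23.png")
cv2.imwrite("pics/w23c.png",cv2.resize(g[70:270,170:400],None,fx=3,fy=3,interpolation=cv2.INTER_CUBIC))
E
```

```text
t: 22.6
tcp_pos: [537.9, 62.9, 249.9]
tcp_rot: [0.091, 0.727, 0.631, 0.256]
force: [-0.1, 0.4, 0.2]
width: 60.1
[537.9  62.9 249.9] w 60.14391868692738 F [-0.1  0.4  0.2] dq 0.018
tip60 in tool [ 39.   17.4 128.3] peg z in tool [ 0.288  0.001 -0.958] peg x in tool [0.003 1.    0.002]
roll ctr in peg [ 17.9 -56.1 111. ] ang 0.29184300852246414
pix foot,tip55 [[301.0, 175.1], [307.5, 166.0]]
```

View pics/w23c.png

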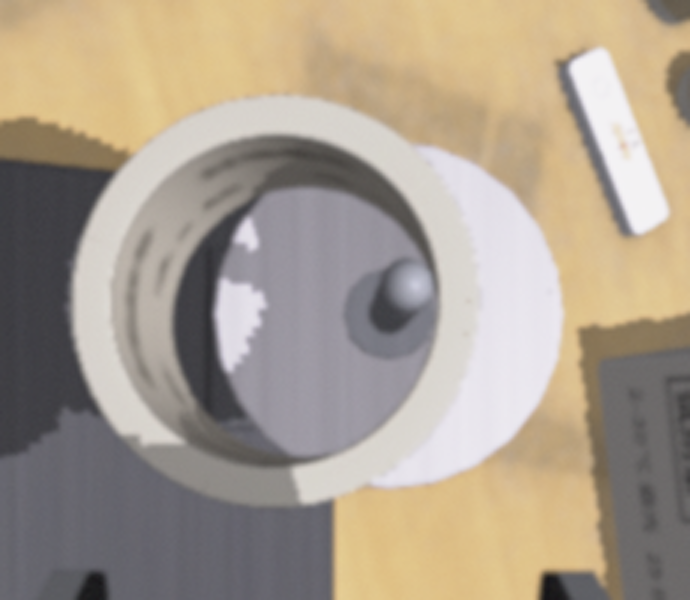

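The view after pressing is unchanged, so this is the natural rest position. As an independent check of the lean, I'll use the side camera.

Run:
```python
from h import *
D=camera_model("side");g=capture("side");cv2.imwrite("pics/side9.png",g)
J=Ro.from_euler('z',-0.2095).as_matrix()
s63,c63=np.sin(np.radians(63)),np.cos(np.radians(63));P=J@np.c_[[s63,0,c63],[0,1,0],[-c63,0,s63]]
a=np.linspace(0,2*np.pi,180);C=np.c_[np.cos(a),np.sin(a),0*a]
foot=np.array([645,116,105.])
big=cv2.resize(g[165:225,265:335],None,fx=8,fy=8,interpolation=cv2.INTER_CUBIC)
cv2.imwrite("pics/side9c.png",big)
```

```text
(no output)
```

View pics/side9c.png

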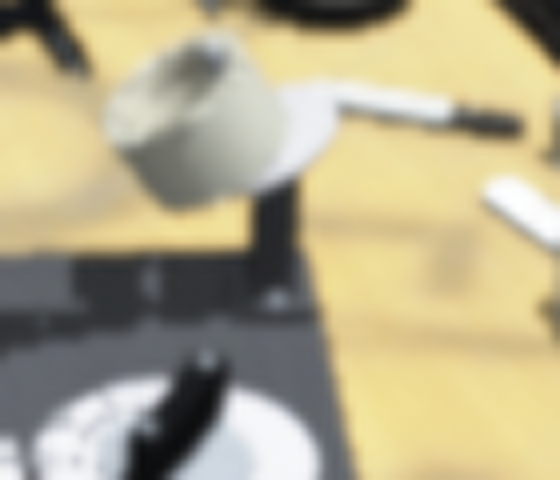

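View pics/side9.png

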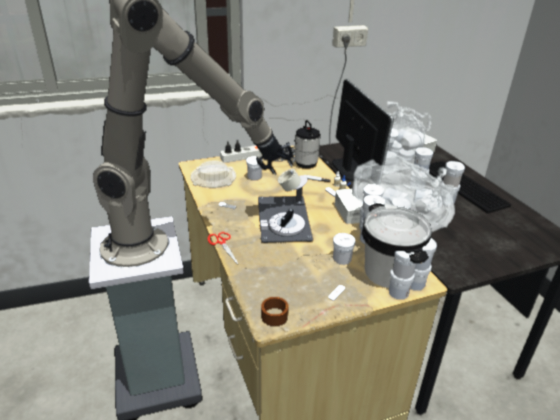

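The side view shows the roll seated against the backplate, the bar turned, and both white jars upright at (254,168) and (343,248). The gripper is clear, with no contact force. Handing in.

Run:
```python
from bench import *
s=state();print(s['t'],s['force'],abs(s['dq']).max());print(sign_off())
```

```text
22.7 [ 0.51273246 -0.59313617 -1.00626962] 0.008935439183623583
the job is handed in; nothing more can be done
None
```

I handed the job in at 22.7 s, with the roll hung on the slanted peg and the turntable turned to 60 degrees. `sign_off()` reports no verdict, so the results below are from my own last measurements.

- **Tape roll:** I picked up the white roll across its wall and slid it down the peg.
    - It sits about 22 mm up from the foot (limit 15–36) and about 23 mm below the peg axis (limit 27).
    - It leans about 0.14 rad (limit 0.2), so the lean and the offset below the peg are the tightest margins. These are from the fit before I pressed on the rim; I did not refit afterwards.
    - A light press of about 19 N on the rim did not visibly change anything, so I take this as its natural rest.
- **Turntable:** turned by its bar from about 10.5 degrees. The two-dot mark lines up with the index line to within 0.1 degree; the zero mark and the bar give 59–60 degrees.
- **Jars and clearance:** both white jars are upright in the last side view. The gripper was clear of everything, with forces of about 1 N, which is sensor noise.

**Disagreements:**
- The roll's hole measured about 64 mm and its wall 8–9 mm (the gripper closed to 7.9 mm), not the 53 and 14 mm stated.
- The scene and side cameras put points about 7–17 mm apart along y, so I relied on the wrist camera.

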